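# Hang the bolt carrier on the gravity rail and park it in the catch

### The arm

A 6-joint arm with a two-finger parallel gripper is mounted at the origin on the work surface. World frame = base frame: x ahead of the robot, y to its left, z up, the work surface at z = 0. Lengths are in m, angles in rad, forces in N, time in s.
With the tool pointing down it reaches from about 0.375 to 0.975 m from the base axis. Payload 3.8 kg.
Tool frame: the origin (TCP) lies on the centre line of the jaws, within the pads' length; the fingertips stand 25 mm ahead of it and the grasp point (between the pads) lies 6 mm ahead of it; z points along the fingers, y is the direction in which the jaws open and shut (so a half turn about z gives the same grasp; the last joint's range is limited). The gripper opens to 85 mm and grips with 20 to 120 N. Pads are 22 mm wide; open, the fingers measure 114 mm over their backs; the gripper's body (76 mm by 85 mm) begins 54 mm behind the grasp point. The pads swing forward as they close: fully open they stand 13 mm farther back than shut.
Start: joints at [1.111, 0.264, 1.604, -0, 1.274, -0.037], TCP at [0.277, 0.616, 0.256] pointing down, gripper open.
Joint ranges: [-2.63, 2.63], [-0.94, 2.18], [0.31, 2.57], [-1.31, 4.45], [0, 2.66], [-2.55, 2.55]. Speed limits (rad/s): [2.57, 2.57, 3.14, 3.14, 3.14, 3.14].

### API

Orientations are given as a rotation vector (axis times angle).
In Python, from workcell import bot gives the robot as it stands.
- The arm moves only by the tool servo_tool, never from a script. Its argument "moves" is a list of rows, each a list of 3 entries, a list of its own where there are three numbers: the closure in counts, from 0 (fully open) to 255 (shut), then the shift along the tool's x, y, z in m, then the turn about the tool's z in rad. A call has exactly 8 rows; each row shifts and turns the pose as measured when the row begins, along the tool's axes as they then stand; what a row does not reach is not made up. A row lasts 1/12 s, in which the tool goes at most 41.7 mm and 7.16 degrees, less where a joint would pass 70% of its speed; a pose out of reach is approached as far as the arm can. A call is refused whole if a number of a shift passes 0.0417 or a number of a turn 0.125, either way. A call with a gripper value outside its range is refused whole. The fingers move at their own pace and stop on an object; "newtons" is the grip in N (left out, the last holds). Time passes only in rows, so rows that do not move let the fingers close, or fill a call up. It gives the time, the measured TCP pose, the force and the opening at its end, in the units of the state.
- bot.read_state(): the state, without advancing time (a new reading comes with each control period).
- bot.read_camera(name): name is "scene" or "top" or "wrist"; returns a dict with "pixels" (480x640x3 uint8, red, green, blue), "depth" (480x640 float32, m along the optical axis (not along the pixel's ray), 0 where there is no reading), "intrinsics" (3x3 intrinsics, pixels), "dist" ([k1, k2, p1, p2, k3] as OpenCV has them; the pictures are not rectified), "R" (3x3) and "t" (3): a world point X has camera coordinates R X + t. Camera axes: x right, y down, z forward; pixel columns grow to the right and rows downward; lengths in m; the calibration is good to about 2 mm. A picture is of the moment at which its call begins.
- bot.finish_job(): hands the job in, once; it reports no verdict.
The state is a dict: "time": time; "q": joint angles; "joint_vel": joint speeds; "joint_torque": joint torques, N m; "tool_pos": TCP position; "tcp_rot": TCP orientation; "wrist_force": force on the tool from outside, world axes, zero at the start; "torque": the same for the moment, N m; "width": opening from 0.0 (shut) to 1.0 (fully open).
Only numpy, scipy, OpenCV 4.12 (cv2) and the standard library are available. Lean on these libraries where they do the work, as an engineer would, in place of code of your own. Each camera call takes 0.05 s, during which the arm holds its last target.

### The job

Pick up the roller carrier full of bolts and hang it by its hook on the upper part of the sloped rail, rollers on the rail and nose pointing downhill; set it down gently and let go so that it rolls down to the catch by itself. When it has come to rest there, push it on from behind its handle until the nose snaps through the two sprung pins and is fully home against the stop, without ramming it, then back away. Rail height and catch position are only roughly known, so feel for both, and leave the other things on the bench alone.

Things in the scene. Friction and masses are not known exactly. Their poses are not given: they have to be found in the camera images.
- carrier_grip (a point): Centre of the handle of the loose roller carrier (0.4 to 0.7 kg), standing on the bench: black block 14 (x) x 30 (y) x 40 (z) mm; carrier axes x across, y along its travel (nose at -y), z up. Under it, 20 to 26 below this point, a bridge plate 23 (x) x 60 (y). Tray of bolts 46 x 74: rim 110, underside 140 below this point. Push on the handle's +y face.
- carrier_rollers (a point): Midpoint under the carrier's two white rollers (diameter 20, at y -22 and +22), 48 mm below carrier_grip. They run in an 11 mm wide hook throat: on the -x side a cheek (x -11.5 to -5.5) from bridge to tray, 60 wide; on the +x side a lip (x 5.5 to 11.5) ending 8 mm below this point, its outward flare 15 below. The hook is open to +x between the flare and the tray's rim, 62 below this point.
- carrier_nose (a point): Centre of the carrier's nose, an upright steel pin, diameter 14, 14 high, at the end of a thin tongue; 62 mm from carrier_grip along -y and 6 mm lower.
- stand: Fixed grey rail stand; origin on the bench under its middle, z up. Base plate 90 (x) x 420 (y) x 12. Over its centre line a straight steel rail, 8 wide (x), 18 deep, 400 long, runs along y on posts at y -190 and +190, sloping 0.105 rad down towards -y. The carrier hangs with its axes along the stand's: cheek on the -x side, nose to -y, pitched with the slope, rollers on the rail's top edge.
- rail_mid (a point): Nominal middle of the rail's top edge, 175 mm above the bench (a point fixed to the stand). The rail is height-adjustable and where it was left is NOT measured: up to 9 mm above or below this. A hanging carrier's grip is 48 mm above the rail, square to it. Handle with care: pressing on the rail or ramming the stop block with over 16 N, or dropping from over 1 mm, is too rough.
- hang_here (a point): Point on the nominal top edge of the rail's upper part, 110 mm up the slope from rail_mid: hang the carrier with carrier_grip over it, within 30 mm up or down the rail. Let go there, it rolls by itself at 0.04 to 0.2 m/s (greased rollers) and stops at the catch; no finger may be on it while carrier_grip is over the middle, 35 mm up to 55 mm down the slope from rail_mid.
- catch (a point): Nominal place of carrier_nose when home, 42 mm above the rail, axes as the stand. The catch head is clamped to the rail and NOT measured: home is up to 12 mm nearer or farther along y. Two upright sprung pins (diameter 10, gap 8) stand 9 mm uphill (+y) of it: the nose waits 17 mm before home, passes them when pushed with 5 to 8 N, and 1 mm past them meets the rigid stop block.
- jaw_near (a joint): Opening of the sprung catch pin on the stand's -x side (m): 0 at rest, about 0.003 as the nose squeezes through, limit 0.006.
- jaw_far (a joint): The same for the pin on the +x side.
- bolt_tub: Bystander, leave alone: grey plastic tub full of bolts, 80 x 80 x 55, origin under its centre
- wrench: Bystander, leave alone: steel wrench 170 long lying on the bench, up to 15 high
- long_bolt: Bystander, leave alone: loose hex bolt lying on the bench, 83 long, 22 high
- big_nut: Bystander, leave alone: steel nut, 36 across, 14 high, lying flat
- spool: Bystander, leave alone: black spool, 60 across, 46 high
Not all that is in view belongs to the job. There is more than one size of the part that bears carrier_grip; the job needs the largest.

How it is judged:
On the way, in this order (a step that is already met when the one before it is completed fails the run):
1. the carrier hangs on the upper part of the rail, let go (y of carrier_grip in the frame of stand between 0.03 and 0.16 m and x of carrier_grip in the frame of stand between -0.008 and 0.008 m and angle between carrier_grip's own z axis and vertical below 0.2 rad and z of carrier_grip in the frame of stand between 0.21 and 0.252 m and contact force between the fingers and carrier below 0.3 N and contact force between carrier and stand above 1 N), for 0.06 s.
2. the carrier has rolled down by itself and rests untouched in front of the catch (y of carrier_nose in the frame of head between -0.153 and -0.14 m and x of carrier_grip in the frame of stand between -0.008 and 0.008 m and angle between carrier_grip's own z axis and vertical below 0.2 rad and contact force between the fingers and carrier below 0.3 N and linear speed of carrier below 0.015 m/s), for 0.2 s.
3. the nose is through the pins, home at the stop (y of carrier_nose in the frame of head between -0.168 and -0.162 m and x of carrier_grip in the frame of stand between -0.008 and 0.008 m and angle between carrier_grip's own z axis and vertical below 0.2 rad and z of carrier_grip in the frame of stand between 0.198 and 0.227 m and value of joint each of jaw_near, jaw_far below 0.0015 m), for 0.2 s.
At the end, for the whole second after the job is handed in: The carrier hangs upright on the rail (within 8 mm of the rail's line, tilted under 0.2 rad, at rolling height), its nose behind the two closed pins (each within 1.5 mm of rest) and within 3 mm of its place against the stop block, let go and at rest (under 10 mm/s) (all of step 3 and linear speed of carrier below 0.01 m/s and contact force between carrier and stand above 1 N); the robot touches nothing.
It fails at once if the carrier is pressed onto the rail or rammed against the stop block with over 16 N (contact force between carrier and bar_c0 above 16 N or contact force between carrier and head_c0 above 16 N).
It fails at once if the carrier is dropped: it falls free, touching neither fingers nor rail, faster than 0.15 m/s (contact force between the fingers and carrier below 0.1 N and contact force between carrier and stand below 0.1 N and linear speed of carrier above 0.15 m/s).
It fails at once if the carrier is led by the fingers while it hangs on the middle of the rail, in place of rolling (y of carrier_grip in the frame of stand between -0.06 and 0.03 m and x of carrier_grip in the frame of stand between -0.008 and 0.008 m and z of carrier_grip in the frame of stand below 0.24 m and contact force between the fingers and carrier above 0.5 N).
It fails at once if another thing on the bench is moved by over 25 mm (distance of any of bolt_tub, wrench, long_bolt, big_nut, spool from where it was at the start of the episode above 0.025 m).
It also fails if it takes over 72 s, if anything falls off the work surface, if the arm or the gripper's body presses on something with over 40 N, if the wrist force passes 120 N, or if a joint passes its speed limit or range.

## Working session

There is one attempt and no reset: what is moved stays moved. The work goes in short steps, Python scripts to look and compute and a tool call to move; the robot and the scene stay as the last step left them, time stands still between calls to the robot, and variables do not carry over. Pictures are saved under pics/ and viewed, and the job is handed in when it is done.

Besides the shell and the picture viewer there is one more tool, called after "Request:" as name([rows], argument=value, ...), one row to a line, values as JSON. servo_tool: Moves the arm, as the interface text tells. Its arguments: {"type":"object","properties":{"moves":{"type":"array","items":{"type":"array"}},"newtons":{"type":"number"}},"required":["moves"]}

```bash
ls; mkdir -p pics; cat > h.py <<'E'
import numpy as np, cv2
from scipy.spatial.transform import Rotation as Rn
from workcell import bot
def cap(n):
    c=bot.read_camera(n); 
    for k in("intrinsics","dist","R","t"): c[k]=np.array(c[k],float)
    return c
def save(c,f,box=None,s=1):
    im=c["pixels"][:,:,::-1]
    if box: im=im[box[1]:box[3],box[0]:box[2]]
    cv2.imwrite("pics/"+f,cv2.resize(im,None,fx=s,fy=s,interpolation=cv2.INTER_CUBIC))
def ray(c,u,v):
    p=cv2.undistortPoints(np.array([[[u,v]]],float),c["intrinsics"],c["dist"])[0,0]
    d=c["R"].T@np.array([p[0],p[1],1]); return -c["R"].T@c["t"],d
def onplane(c,u,v,z):
    o,d=ray(c,u,v); return o+d*(z-o[2])/d[2]
def bydepth(c,u,v):
    o,d=ray(c,u,v); return o+d*c["depth"][int(round(v)),int(round(u))]
def proj(c,X):
    p,_=cv2.projectPoints(np.array(X,float).reshape(-1,1,3),cv2.Rodrigues(c["R"])[0],c["t"],c["intrinsics"],c["dist"]); return p[:,0]
def cloud(c):
    v,u=np.mgrid[0:480,0:640]
    p=cv2.undistortPoints(np.stack([u,v],-1).reshape(-1,1,2).astype(float),c["intrinsics"],c["dist"])[:,0]
    z=c["depth"].reshape(-1,1)
    P=np.c_[p,np.ones(len(p))]*z
    return ((P-c["t"])@c["R"]).reshape(480,640,3)
E
python3 - <<'E'
from h import *
for n in("scene","top","wrist"):
    c=cap(n); save(c,n+"0.png"); print(n,-c["R"].T@c["t"],c["R"][2])
    np.savez("pics/"+n+"0.npz",**c)
s=bot.read_state();print(s)
E
```

```text
pics
scene [ 1.11401967 -0.62024919  0.67267617] [-0.6395593   0.56280053 -0.52365968]
top [ 0.27772886 -0.02391508  1.1955235 ] [ 0.17977381 -0.00213386 -0.98370566]
wrist [0.20599512 0.64740853 0.37312705] [ 0.27378562 -0.12455811 -0.9536911 ]
{'time': 0.15, 'q': array([ 1.11111449e+00,  2.64590989e-01,  1.60507022e+00, -5.00228945e-06,
        1.27369146e+00, -3.69305284e-02]), 'joint_vel': array([-1.92002743e-03, -3.08247067e-03, -2.87412330e-03,  2.53251901e-04,
        9.59743549e-04, -7.48903531e-05]), 'joint_torque': array([ 1.75292621e-04, -5.15905452e+01, -3.67960131e+01, -1.62638185e-04,
        8.05531541e-03, -2.66766466e-05]), 'tool_pos': array([0.27672228, 0.61509575, 0.25523529]), 'tcp_rot': array([-6.59029996e-01, -3.07125190e+00,  2.68132079e-03]), 'wrist_force': array([0.9012123 , 0.19762077, 0.24961608]), 'torque': array([ 0.0043864 , -0.02603017, -0.01889944]), 'width': 0.9980812756500242}
```

View pics/scene0.png

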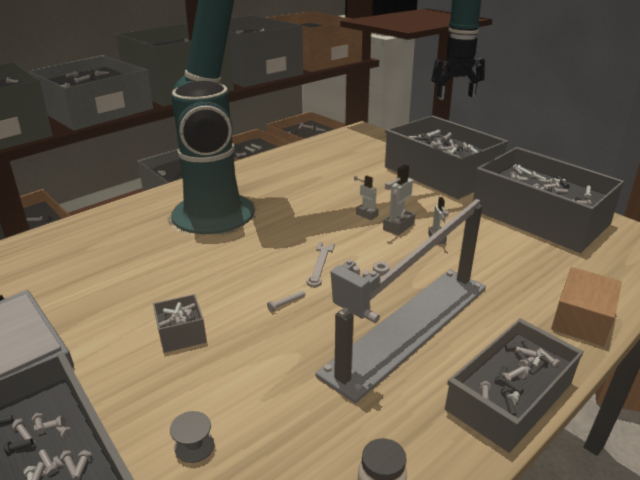

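View pics/top0.png

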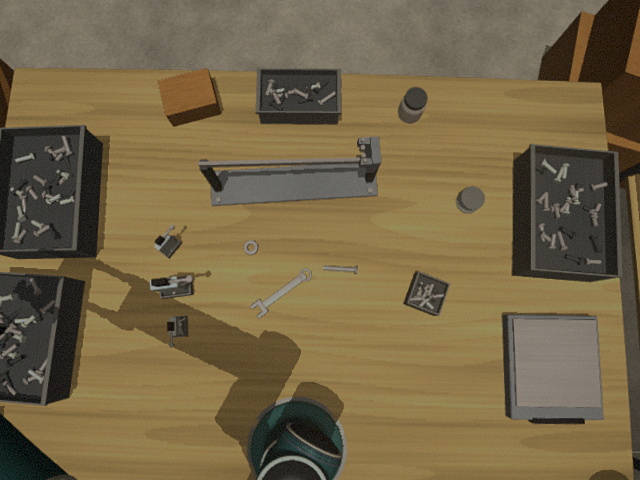

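View pics/wrist0.png

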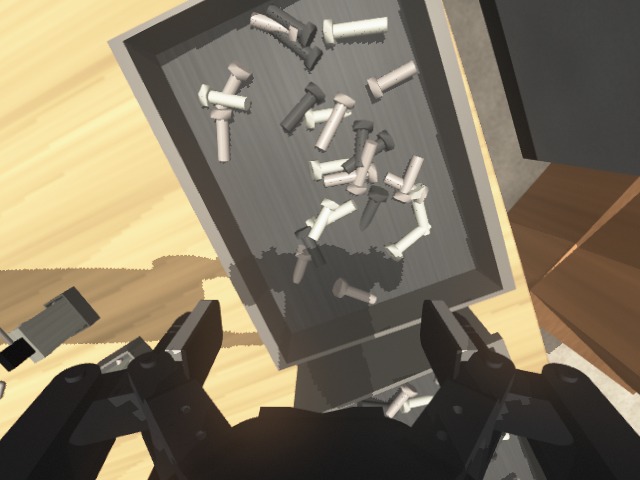

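Three carrier look-alikes are in the top view: (168,240), (173,285) and (178,325). The middle one, at (173,285), looks the largest, so I'll check it in a close crop and by measurement.

```bash
python3 - <<'E'
from h import *
c=dict(np.load("pics/top0.npz")); s=dict(np.load("pics/scene0.npz"))
save(c,"c1.png",(130,220,290,350),5); save(s,"c2.png",(340,150,460,250),6)
save(c,"c3.png",(190,120,400,220),3.8); save(s,"c4.png",(310,190,500,400),2.8)
P=cloud(c)
for n,(a,b,d,e) in {"mid":(140,265,215,305),"up":(150,222,192,260),"low":(160,310,192,348)}.items():
    Q=P[b:e,a:d].reshape(-1,3); Q=Q[(Q[:,2]>.01)]
    print(n,len(Q),Q.min(0),Q.max(0))
    T=Q[Q[:,2]>Q[:,2].max()-.006]; print(" top",len(T),T.mean(0),T.min(0),T.max(0))
E
```

```text
mid 780 [ 0.27772886 -0.02391508  0.01007348] [0.39295094 0.33747369 1.1955235 ]
 top 20 [ 0.27772886 -0.02391508  1.1955235 ] [ 0.27772886 -0.02391508  1.1955235 ] [ 0.27772886 -0.02391508  1.1955235 ]
up 421 [ 0.27772886 -0.02391508  0.01012951] [0.5017168  0.34949992 1.1955235 ]
 top 5 [ 0.27772886 -0.02391508  1.1955235 ] [ 0.27772886 -0.02391508  1.1955235 ] [ 0.27772886 -0.02391508  1.1955235 ]
low 411 [ 0.22536235 -0.02391508  0.01011467] [0.29551068 0.3038255  1.1955235 ]
 top 6 [ 0.27772886 -0.02391508  1.1955235 ] [ 0.27772886 -0.02391508  1.1955235 ] [ 0.27772886 -0.02391508  1.1955235 ]
```

```bash
python3 - <<'E'
from h import *
s=dict(np.load("pics/scene0.npz"));P=cloud(s)
for n,(a,b,d,e) in {"big":(383,160,420,237),"sm1":(354,170,382,220),"sm2":(425,190,450,245)}.items():
    Q=P[b:e,a:d].reshape(-1,3); Q=Q[(Q[:,2]>.01)&(Q[:,2]<.3)]
    print(n,len(Q),Q.min(0),Q.max(0))
    T=Q[Q[:,2]>Q[:,2].max()-.006]; print(" top",len(T),T.mean(0),T.min(0),T.max(0))
E
```

```text
big 1587 [0.09732417 0.23364683 0.01002057] [0.39742454 0.55118265 0.16037071]
 top 50 [0.36944558 0.29878596 0.15798602] [0.36154141 0.28378817 0.15452449] [0.37827823 0.31699281 0.16037071]
sm1 602 [0.22962361 0.26857959 0.01000642] [0.30307293 0.30446684 0.10833577]
 top 25 [0.27573521 0.28629527 0.10599425] [0.26581116 0.28117285 0.1029193 ] [0.28488607 0.29214652 0.10833577]
sm2 655 [0.33474105 0.04509747 0.01010838] [0.63903785 0.53984447 0.18845792]
 top 80 [0.6308068  0.100825   0.18475492] [0.62347797 0.06410066 0.18255393] [0.63686554 0.13002258 0.18845792]
```

View pics/c1.png

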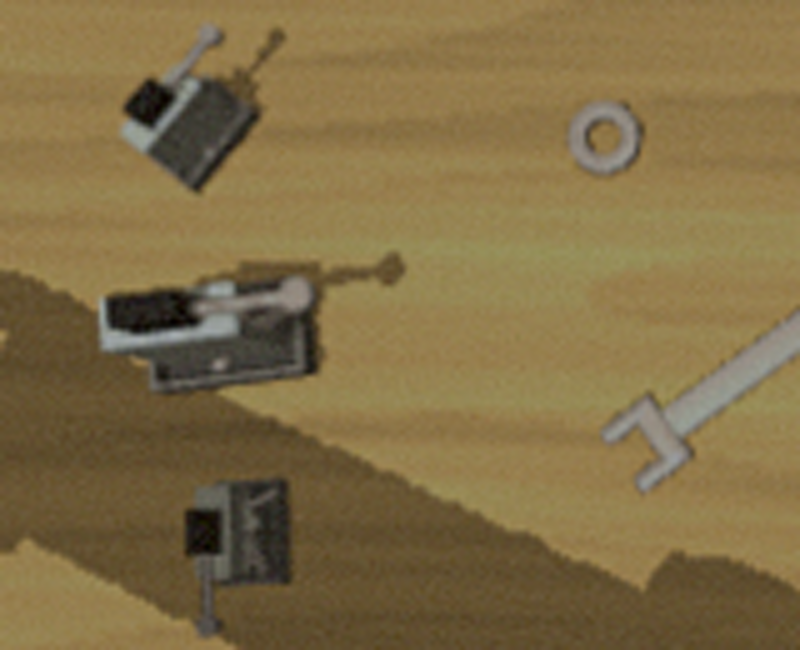

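View pics/c2.png

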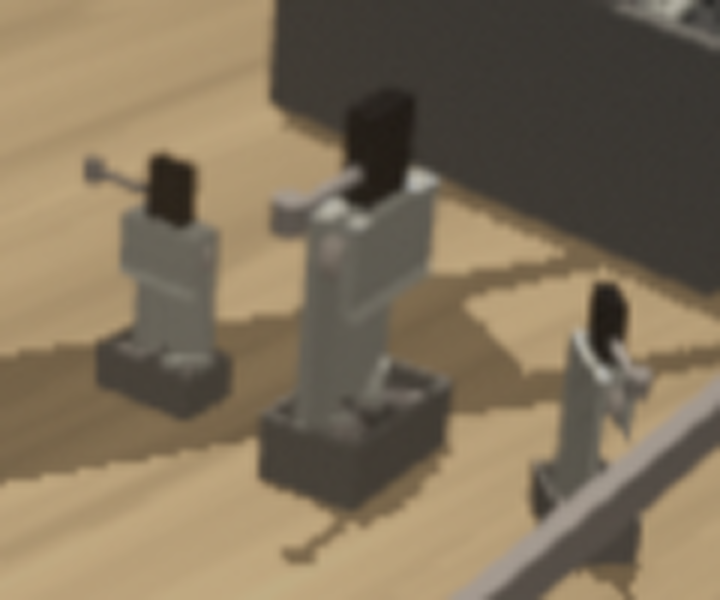

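View pics/c3.png

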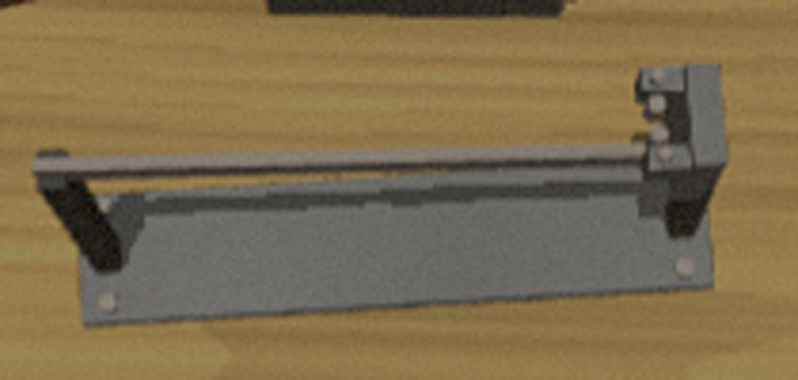

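View pics/c4.png

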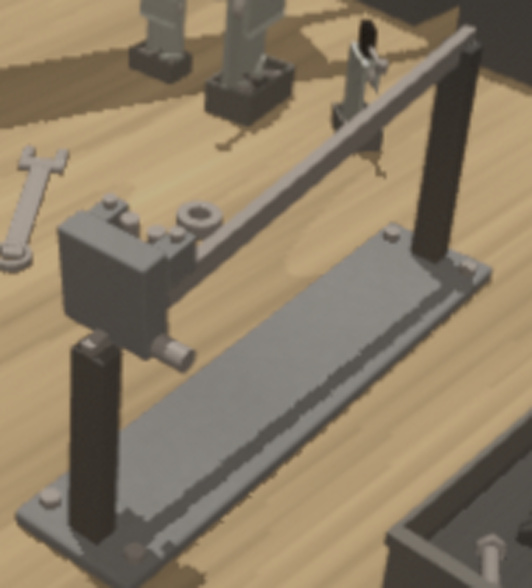

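```bash
python3 - <<'E'
from h import *
for n in("top","scene"):
    c=dict(np.load(f"pics/{n}0.npz")); P=cloud(c); ok=c["depth"]>0
    M=ok&(P[...,0]>.52)&(P[...,0]<.75)&(P[...,1]>-.35)&(P[...,1]<.25)
    # rail
    m=M&(P[...,2]>.13)&(P[...,2]<.215)
    Q=P[m]; print(n,len(Q))
    for y0 in np.arange(-.28,.22,.03):
        q=Q[(Q[:,1]>y0)&(Q[:,1]<y0+.03)]
        if len(q): print(round(y0+.015,3),len(q),"x",q[:,0].min().round(3),np.median(q[:,0]).round(3),q[:,0].max().round(3),"z",np.median(q[:,2]).round(4),q[:,2].max().round(4))
    m=M&(P[...,2]>.007)&(P[...,2]<.018)
    r=cv2.minAreaRect(P[m][:,:2].astype(np.float32)); print("base",r,cv2.boxPoints(r))
E
```

```text
top 1643
-0.175 35 x 0.621 0.635 0.675 z 0.2132 0.2149
-0.145 334 x 0.618 0.64 0.699 z 0.2085 0.215
-0.115 207 x 0.616 0.646 0.678 z 0.2034 0.2149
-0.085 85 x 0.639 0.641 0.649 z 0.1627 0.1677
-0.055 81 x 0.635 0.639 0.645 z 0.1648 0.1739
-0.025 78 x 0.633 0.637 0.643 z 0.1695 0.1758
0.005 92 x 0.63 0.634 0.641 z 0.172 0.1771
0.035 84 x 0.627 0.631 0.637 z 0.1751 0.1809
0.065 83 x 0.625 0.628 0.635 z 0.1782 0.1865
0.095 95 x 0.622 0.626 0.633 z 0.1815 0.1877
0.125 83 x 0.62 0.623 0.63 z 0.1849 0.191
0.155 83 x 0.617 0.621 0.627 z 0.1888 0.1944
0.185 96 x 0.615 0.618 0.626 z 0.1908 0.1969
0.215 207 x 0.603 0.612 0.628 z 0.1859 0.201
base ((0.6354509592056274, -0.030508846044540405), (0.22631965577602386, 0.5322353839874268), 0.08163751661777496) [[ 0.52191204  0.23544735]
 [ 0.52267045 -0.2967875 ]
 [ 0.7489899  -0.29646504]
 [ 0.7482315   0.23576981]]
scene 3682
-0.175 762 x 0.624 0.652 0.684 z 0.1882 0.215
-0.145 1108 x 0.622 0.677 0.704 z 0.1765 0.215
-0.115 196 x 0.627 0.663 0.683 z 0.2099 0.2149
-0.085 104 x 0.642 0.651 0.654 z 0.1555 0.1677
-0.055 153 x 0.639 0.648 0.652 z 0.164 0.1707
-0.025 149 x 0.636 0.645 0.648 z 0.1675 0.1736
0.005 134 x 0.633 0.642 0.645 z 0.1706 0.1769
0.035 129 x 0.631 0.639 0.643 z 0.1742 0.1795
0.065 127 x 0.628 0.637 0.639 z 0.1769 0.1838
0.095 118 x 0.626 0.634 0.637 z 0.1801 0.1871
0.125 114 x 0.623 0.631 0.635 z 0.1837 0.1896
0.155 102 x 0.622 0.629 0.632 z 0.1864 0.193
0.185 93 x 0.618 0.626 0.629 z 0.1894 0.196
0.215 393 x 0.609 0.626 0.634 z 0.1616 0.1984
base ((0.6374574899673462, 0.02608102560043335), (0.09326217323541641, 0.4221566319465637), 5.138491630554199) [[ 0.57210886  0.2321346 ]
 [ 0.6099187  -0.18832542]
 [ 0.7028061  -0.17997254]
 [ 0.66499627  0.24048747]]
```

```bash
cat >> h.py <<'E'
def yaw(s=None):
    s=s or bot.read_state(); R=Rn.from_rotvec(s["tcp_rot"]).as_matrix(); return np.arctan2(R[1,1],R[0,1])
def plan(target,yawt=None,n=8,nt=8):
    s=bot.read_state(); y=yaw(s); d=(np.array(target)-s["tool_pos"])/n
    t=0 if yawt is None else (y-yawt)/nt
    for i in range(max(n,nt) if yawt is not None else n):
        print("[%.4f,%.4f,%.4f],%.4f"%(-np.sin(y)*d[0]+np.cos(y)*d[1],np.cos(y)*d[0]+np.sin(y)*d[1],-d[2],t))
        if i<nt: y-=t
def st():
    s=bot.read_state(); print("t%.2f pos %s yaw %.4f F %s w %.3f tilt %s q6 %.2f"%(s["time"],s["tool_pos"].round(4),yaw(s),s["wrist_force"].round(2),s["width"],Rn.from_rotvec(s["tcp_rot"]).as_matrix()[:2,2].round(4),s["q"][5]))
E
python3 - <<'E'
from h import *
plan([.365,.30,.30],.1,8,8.4)
E
```

```text
Traceback (most recent call last):
  File "h.py", line 32, in plan
    for i in range(max(n,nt) if yawt is not None else n):
             ~~~~~^^^^^^^^^^^^^^^^^^^^^^^^^^^^^^^^^^^^^^
TypeError: 'float' object cannot be interpreted as an integer
```

```bash
python3 - <<'E'
from h import *
plan([.365,.30,.30],.148,8,8)
E
```

```text
[-0.0262,-0.0314,-0.0056],0.1250
[-0.0299,-0.0279,-0.0056],0.1250
[-0.0332,-0.0239,-0.0056],0.1250
[-0.0359,-0.0196,-0.0056],0.1250
[-0.0381,-0.0150,-0.0056],0.1250
[-0.0396,-0.0101,-0.0056],0.1250
[-0.0406,-0.0051,-0.0056],0.1250
[-0.0409,0.0000,-0.0056],0.1250
```

Request:
servo_tool([
  [0,[-0.026,-0.031,-0.006],0.12],
  [0,[-0.03,-0.028,-0.006],0.12],
  [0,[-0.033,-0.024,-0.006],0.12],
  [0,[-0.036,-0.02,-0.006],0.12],
  [0,[-0.038,-0.015,-0.006],0.12],
  [0,[-0.039,-0.01,-0.006],0.12],
  [0,[-0.04,-0.005,-0.006],0.12],
  [0,[-0.04,0,-0.006],0.12],
], newtons=40)

```text
time: 0.82
tool_pos: [0.362, 0.2994, 0.2962]
tcp_rot: [-2.039, -2.39, 0.019]
wrist_force: [0.9, -0.3, 0.0]
width: 1.004
```

```bash
python3 - <<'E'
from h import *
st();plan([.365,.30,.30],.1,4,4); c=cap("wrist");save(c,"w1.png");np.savez("pics/w1.npz",**c)
E
```

```text
t0.82 pos [0.362  0.2994 0.2962] yaw 0.1581 F [ 0.88 -0.28  0.01] w 1.004 tilt [-0.0082 -0.0092] q6 0.48
[0.0000,0.0008,-0.0010],0.0145
[0.0000,0.0008,-0.0010],0.0145
[0.0000,0.0008,-0.0010],0.0145
[0.0001,0.0008,-0.0010],0.0145
```

View pics/w1.png

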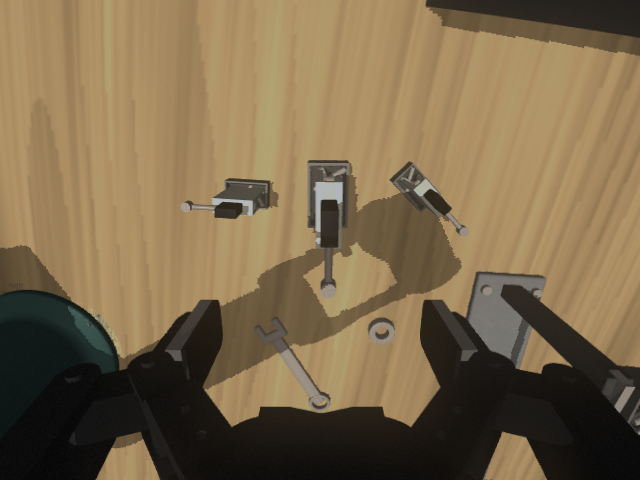

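Wrist view: the big carrier is at (328,220), with its black handle at (329,222), nose at (328,287) and tray with bolts at (328,180). The two smaller carriers are at (235,205) and (432,195). Next I'll measure the handle and nose.

```bash
python3 - <<'E'
from h import *
c=dict(np.load("pics/w1.npz"));P=cloud(c); save(c,"w1c.png",(280,140,380,310),3.5)
def rep(n,m):
    Q=P[m]; r=cv2.minAreaRect(Q[:,:2].astype(np.float32)); print(n,len(Q),Q.mean(0).round(4),"z",np.median(Q[:,2]).round(4),[np.round(a,4) for a in r])
box=np.zeros((480,640),bool); box[150:310,295:365]=1; box&=c["depth"]>0
g=c["pixels"].astype(int).max(2)
rep("handletop",box&(P[...,2]>.155)&(P[...,2]<.168)&(g<70))
rep("bridge",box&(P[...,2]>.112)&(P[...,2]<.125)&(g>100))
nb=np.zeros_like(box); nb[277:300,315:342]=1
rep("nose",nb&(P[...,2]>.125)&(P[...,2]<.16))
rep("rim",box&(P[...,2]>.024)&(P[...,2]<.036))
top=dict(np.load("pics/top0.npz"));Pt=cloud(top);gt=top["pixels"].max(2)
b=np.zeros((480,640),bool);b[265:305,145:215]=1
m=b&(Pt[...,2]>.153)&(Pt[...,2]<.168); print("top cam",Pt[m].mean(0),Pt[m].min(0),Pt[m].max(0))
m=b&(Pt[...,2]>.132)&(Pt[...,2]<.15);q=Pt[m]; q=q[q[:,1]<.27];print(len(q),q.mean(0),q.min(0))
st()
E
```

```text
handletop 651 [0.3657 0.3046 0.1603] z 0.1603 [array([0.366 , 0.3039]), array([0.0129, 0.0305]), np.float64(9.0556)]
bridge 862 [0.3625 0.3128 0.1204] z 0.1204 [array([0.3654, 0.3036]), array([0.0228, 0.0603]), np.float64(8.712)]
nose 288 [0.3743 0.2448 0.1394] z 0.1407 [array([0.3745, 0.2447]), array([0.0135, 0.0181]), np.float64(11.102)]
rim 669 [0.364  0.3141 0.0296] z 0.0301 [array([0.3653, 0.304 ]), array([0.0459, 0.0739]), np.float64(8.7124)]
top cam [0.36526194 0.30262186 0.16011565] [0.35666931 0.28713247 0.1542404 ] [0.37412184 0.31842849 0.16565799]
67 [0.37378586 0.24961313 0.13938656] [0.36805277 0.23613988 0.13282438]
t0.87 pos [0.3642 0.2936 0.2976] yaw 0.1488 F [ 0.16 -4.66  0.52] w 0.997 tilt [-0.0051 -0.0143] q6 0.48
```

View pics/w1c.png

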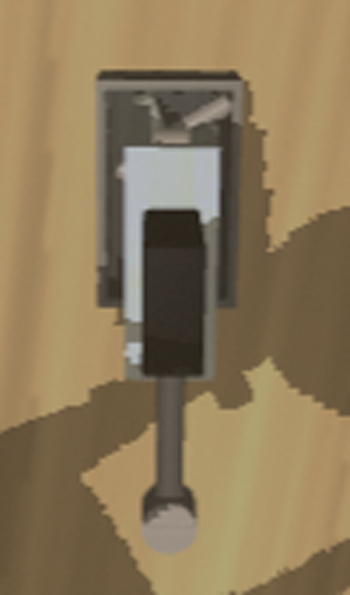

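```bash
python3 - <<'E'
from h import *
plan([.3657,.3037,.195],.154,4,4)
E
```

```text
[0.0024,0.0007,0.0256],-0.0013
[0.0024,0.0008,0.0256],-0.0013
[0.0024,0.0008,0.0256],-0.0013
[0.0024,0.0008,0.0256],-0.0013
```

Request:
servo_tool([
  [0,[0.003,0.001,0.024],0],
  [0,[0.003,0.001,0.024],0],
  [0,[0.002,0.001,0.024],0],
  [0,[0.002,0,0.024],0],
  [0,[0,0,0.01],0],
  [0,[0,0,0],0],
  [0,[0,0,0],0],
  [0,[0,0,0],0],
])

```text
time: 1.53
tool_pos: [0.3688, 0.2987, 0.1918]
tcp_rot: [2.056, 2.365, -0.01]
wrist_force: [-0.8, -0.1, 0.5]
width: 1.002
```

```bash
python3 - <<'E'
from h import *
c=cap("wrist");P=cloud(c); save(c,"w2.png")
b=(c["depth"]>0)&(P[...,2]>.155)&(P[...,2]<.168)&(c["pixels"].max(2)<70)
b&=(abs(P[...,0]-.366)<.03)&(abs(P[...,1]-.304)<.04)
Q=P[b];print(len(Q),cv2.minAreaRect(Q[:,:2].astype(np.float32)))
st();plan([.3657,.3037,.151],.154,4,4)
E
```

```text
1697 ((0.36569344997406006, 0.3038882613182068), (0.013558371923863888, 0.030466975644230843), 8.611788749694824)
t1.58 pos [0.3691 0.2989 0.1923] yaw 0.1395 F [0.53 0.26 0.59] w 0.995 tilt [ 0.0028 -0.0095] q6 0.50
[0.0013,-0.0007,0.0103],-0.0036
[0.0013,-0.0007,0.0103],-0.0036
[0.0013,-0.0007,0.0103],-0.0036
[0.0013,-0.0007,0.0103],-0.0036
```

View pics/w2.png

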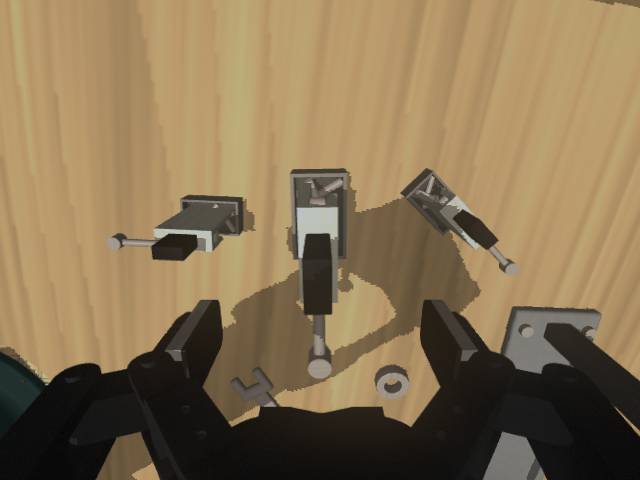

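Request:
servo_tool([
  [0,[0.002,-0.001,0.01],-0.005],
  [0,[0.002,-0.001,0.01],-0.004],
  [0,[0.001,-0.001,0.01],-0.004],
  [0,[0.001,0,0.008],0],
  [0,[0,0,0.003],0],
  [0,[0,0,0],0],
  [0,[0,0,0],0],
  [0,[0,0,0],0],
])

```text
time: 2.25
tool_pos: [0.3667, 0.3067, 0.1503]
tcp_rot: [2.036, 2.38, 0.001]
wrist_force: [0.2, 0.4, -0.2]
width: 1.0
```

```bash
python3 - <<'E'
from h import *
st();plan([.3657,.3037,.151],.154,4,4)
E
```

```text
t2.25 pos [0.3667 0.3067 0.1503] yaw 0.1553 F [ 0.15  0.37 -0.19] w 1.000 tilt [ 0.0077 -0.0058] q6 0.50
[-0.0007,-0.0004,-0.0002],0.0003
[-0.0007,-0.0004,-0.0002],0.0003
[-0.0007,-0.0004,-0.0002],0.0003
[-0.0007,-0.0004,-0.0002],0.0003
```

Close the grip.

Request:
servo_tool([
  [60,[-0.001,-0.001,0],0],
  [120,[-0.001,0,0],0],
  [160,[0,0,0],0],
  [200,[0,0,0],0],
  [230,[0,0,0],0],
  [255,[0,0,0],0],
  [255,[0,0,0],0],
  [255,[0,0,0],0],
], newtons=50)

```text
time: 2.92
tool_pos: [0.3667, 0.3047, 0.1519]
tcp_rot: [2.037, 2.379, 0.004]
wrist_force: [0.0, -1.1, -0.5]
width: 0.158
```

```bash
python3 - <<'E'
from h import *
st();c=cap("wrist"); save(c,"w3.png")
E
```

```text
t2.92 pos [0.3667 0.3047 0.1519] yaw 0.1545 F [ 0.05 -1.1  -0.5 ] w 0.158 tilt [ 0.0092 -0.0041] q6 0.50
```

View pics/w3.png

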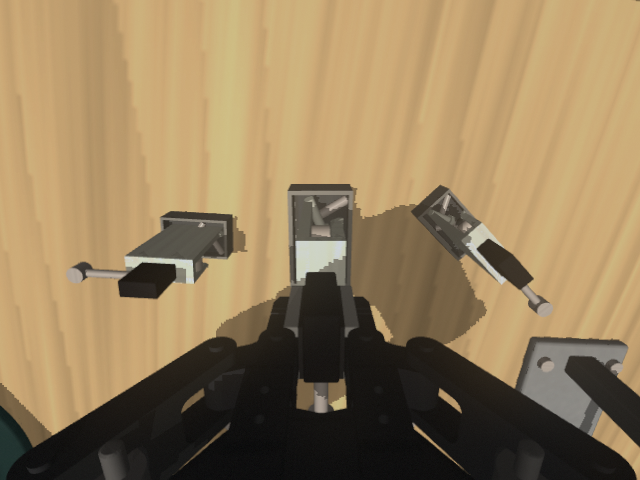

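Request:
servo_tool([
  [255,[0,0,-0.004],0],
  [255,[0,0,-0.01],0],
  [255,[0,0,-0.018],0],
  [255,[0,0,-0.02],0],
  [255,[0,0,-0.02],0],
  [255,[0,0,-0.02],0],
  [255,[0,0,-0.02],0],
  [255,[0,0,-0.015],0],
])

```text
time: 3.63
tool_pos: [0.3578, 0.2993, 0.274]
tcp_rot: [2.04, 2.383, -0.04]
wrist_force: [0.4, 0.4, -6.1]
width: 0.161
```

```bash
python3 - <<'E'
from h import *
st();plan([.45,.12,.281],.09,8,4)
for n in("top","scene"):
    c=cap(n);np.savez(f"pics/{n}1.npz",**c);save(c,n+"1.png")
E
```

```text
t3.63 pos [0.3578 0.2993 0.274 ] yaw 0.1547 F [ 0.35  0.36 -6.1 ] w 0.161 tilt [-0.0135 -0.0219] q6 0.50
[-0.0239,0.0079,-0.0009],0.0162
[-0.0238,0.0083,-0.0009],0.0162
[-0.0236,0.0087,-0.0009],0.0162
[-0.0235,0.0091,-0.0009],0.0162
[-0.0234,0.0095,-0.0009],0.0162
[-0.0234,0.0095,-0.0009],0.0162
[-0.0234,0.0095,-0.0009],0.0162
[-0.0234,0.0095,-0.0009],0.0162
```

View pics/scene1.png

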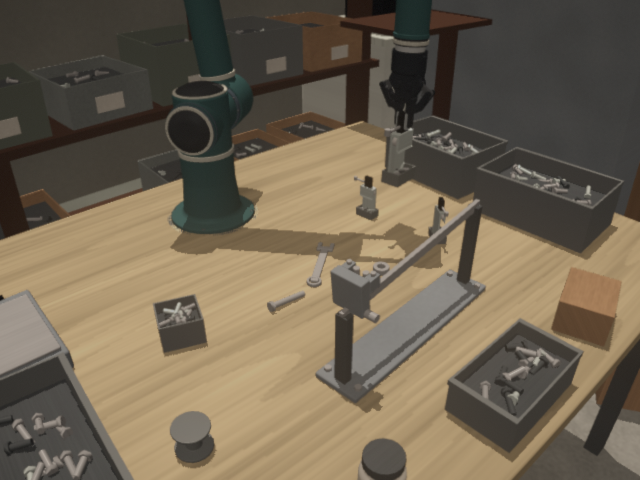

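Request:
servo_tool([
  [255,[-0.012,0.004,-0.001],0.015],
  [255,[-0.024,0.008,-0.001],0.016],
  [255,[-0.025,0.009,-0.001],0.016],
  [255,[-0.025,0.01,0],0.016],
  [255,[-0.025,0.01,0],0],
  [255,[-0.025,0.012,0],0],
  [255,[-0.022,0.016,0],0],
  [255,[-0.012,0.016,0],0],
])

```text
time: 4.4
tool_pos: [0.4564, 0.1344, 0.2685]
tcp_rot: [-2.107, -2.324, 0.054]
wrist_force: [0.1, 1.6, -6.3]
width: 0.16
```

```bash
python3 - <<'E'
from h import *
st();plan([.575,.1255,.277],.09,6,2)
E
```

```text
t4.40 pos [0.4564 0.1344 0.2685] yaw 0.0975 F [ 0.09  1.62 -6.31] w 0.160 tilt [-0.0265 -0.0227] q6 0.15
[-0.0034,0.0195,-0.0014],0.0037
[-0.0033,0.0195,-0.0014],0.0037
[-0.0033,0.0196,-0.0014],0.0037
[-0.0033,0.0196,-0.0014],0.0037
[-0.0033,0.0196,-0.0014],0.0037
[-0.0033,0.0196,-0.0014],0.0037
```

Request:
servo_tool([
  [255,[-0.002,0.012,-0.004],0.004],
  [255,[-0.002,0.018,-0.004],0.004],
  [255,[-0.002,0.02,-0.003],0],
  [255,[-0.002,0.02,-0.003],0],
  [255,[-0.002,0.018,-0.002],0],
  [255,[-0.001,0.012,-0.001],0],
  [255,[0,0.006,0],0],
  [255,[0,0,0],0],
])

```text
time: 5.07
tool_pos: [0.5652, 0.1308, 0.2691]
tcp_rot: [-2.116, -2.298, 0.078]
wrist_force: [-0.1, 0.1, -5.7]
width: 0.152
```

```bash
python3 - <<'E'
from h import *
for n in("top","scene","wrist"):
    c=cap(n);np.savez(f"pics/{n}2.npz",**c);save(c,n+"2.png")
st()
save(dict(np.load("pics/scene2.npz")),"s2c.png",(300,80,500,380),2)
save(dict(np.load("pics/top2.npz")),"t2c.png",(150,80,400,240),3)
E
```

```text
t5.22 pos [0.5634 0.1306 0.2695] yaw 0.0822 F [-0.75  0.38 -6.62] w 0.157 tilt [-0.0476 -0.0253] q6 0.12
```

View pics/s2c.png

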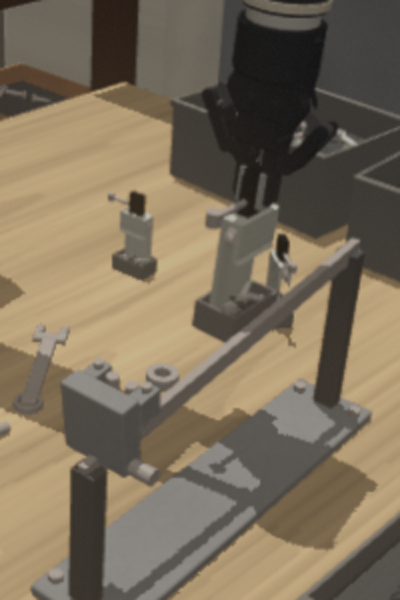

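View pics/t2c.png

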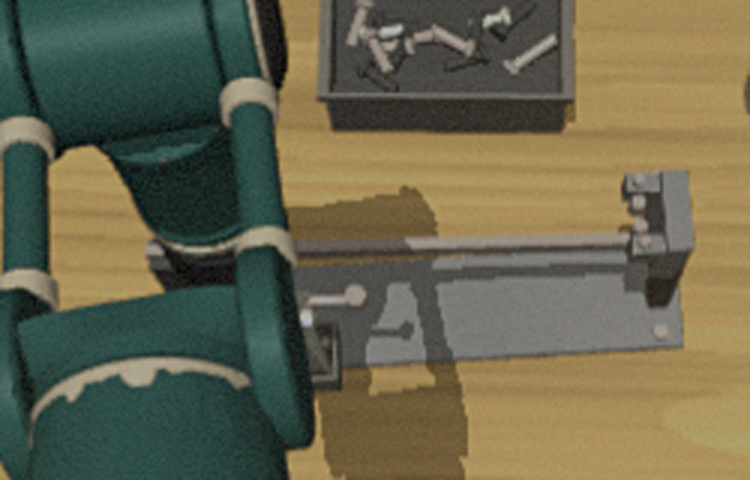

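View pics/wrist2.png

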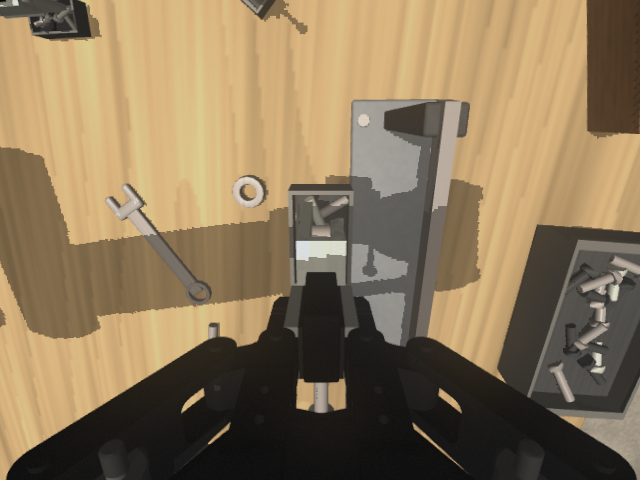

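```bash
python3 - <<'E'
from h import *
c=dict(np.load("pics/wrist2.npz"));P=cloud(c);ok=c["depth"]>0
bx=np.zeros_like(ok);bx[95:345,400:480]=1
m=ok&bx&(P[...,2]>.15)&(P[...,2]<.23)
Q=P[m]
for y0 in np.arange(.05,.26,.02):
    q=Q[abs(Q[:,1]-y0)<.01]
    if len(q)>5:
        t=q[q[:,2]>np.percentile(q[:,2],90)-.004]
        print(round(y0,3),len(q),"x",q[:,0].min().round(4),q[:,0].max().round(4),"top x",t[:,0].min().round(4),t[:,0].mean().round(4),t[:,0].max().round(4),"z",np.percentile(q[:,2],[50,80,95]).round(4))
# carrier points: tray rim, nose n/a
bx[:]=0;bx[180:280,285:360]=1
m=ok&bx&(P[...,2]>.1)&(P[...,2]<.17);q=P[m];print("rim",cv2.minAreaRect(q[q[:,2]>.14][:,:2].astype(np.float32)),np.median(q[:,2]))
m=ok&bx&(P[...,2]>.21)&(P[...,2]<.26)&(c["pixels"].min(2)>150);q=P[m];print("bridge",len(q),q.mean(0),q.min(0),q.max(0))
s=dict(np.load("pics/scene2.npz"));t=dict(np.load("pics/top2.npz"))
E
```

```text
0.07 118 x 0.6268 0.6355 top x 0.6269 0.6307 0.6355 z [0.174  0.1818 0.1826]
0.09 465 x 0.6249 0.6351 top x 0.6252 0.6297 0.6351 z [0.183  0.184  0.1848]
0.11 520 x 0.6233 0.6333 top x 0.6236 0.6281 0.6333 z [0.1853 0.1862 0.187 ]
0.13 591 x 0.6215 0.6317 top x 0.6217 0.6263 0.6317 z [0.1873 0.1883 0.1892]
0.15 662 x 0.6198 0.6297 top x 0.6198 0.6245 0.6297 z [0.1894 0.1905 0.1912]
0.17 755 x 0.618 0.6282 top x 0.6181 0.6228 0.6282 z [0.1915 0.1926 0.1934]
0.19 854 x 0.6161 0.6266 top x 0.6161 0.6211 0.6266 z [0.1937 0.1948 0.1956]
0.21 1738 x 0.6065 0.6311 top x 0.6147 0.6193 0.6246 z [0.1899 0.1963 0.1975]
0.23 654 x 0.6062 0.6304 top x 0.6137 0.6181 0.6226 z [0.1897 0.1976 0.1985]
rim ((0.5562449097633362, 0.1286609172821045), (0.046011678874492645, 0.07170252501964569), 4.595521450042725) 0.14212543876026754
bridge 859 [0.55857929 0.15496871 0.23664334] [0.54777459 0.14817442 0.2241595 ] [0.57080016 0.15964026 0.23931089]
```

```bash
cat >> h.py <<'E'
def plan(target,yawt=None,n=8,nt=8):
    s=bot.read_state(); y=yaw(s); R=Rn.from_rotvec(s["tcp_rot"]).as_matrix()
    d=(np.array(target)-s["tool_pos"])/n; t=0 if yawt is None else y-yawt
    print("step",(R.T@d).round(4),"x",n," turn total",round(t,4))
E
python3 - <<'E'
from h import *
st();p=bot.read_state()["tool_pos"];plan(p+[0.056,.005-.0,.007],.088,7)
E
```

```text
t5.22 pos [0.5634 0.1306 0.2695] yaw 0.0822 F [-0.75  0.38 -6.62] w 0.157 tilt [-0.0476 -0.0253] q6 0.12
step [ 0.      0.008  -0.0014] x 7  turn total -0.0058
```

First raise 7 mm, then move in +x.

Request:
servo_tool([
  [255,[0,0,-0.004],-0.003],
  [255,[0,0,-0.003],-0.003],
  [255,[0,0.003,-0.001],0],
  [255,[0,0.005,-0.001],0],
  [255,[0,0.006,-0.001],0],
  [255,[0,0.006,-0.001],0],
  [255,[0,0.005,-0.001],0],
  [255,[0,0,0],0],
])

```text
time: 5.88
tool_pos: [0.5887, 0.1341, 0.283]
tcp_rot: [-2.106, -2.307, 0.077]
wrist_force: [-0.2, -0.3, -6.3]
width: 0.154
```

```bash
python3 - <<'E'
from h import *
st();
E
```

```text
t5.88 pos [0.5887 0.1341 0.283 ] yaw 0.0904 F [-0.16 -0.34 -6.3 ] w 0.154 tilt [-0.0458 -0.0248] q6 0.10
```

Request:
servo_tool([
  [255,[0,0.001,0.003],0.001],
  [255,[0,0.003,0.003],0],
  [255,[0,0.005,0],0],
  [255,[0,0.005,0],0],
  [255,[0,0.005,0],0],
  [255,[0,0.004,0],0],
  [255,[0,0.002,0],0],
  [255,[0,0,0],0],
])

```text
time: 6.55
tool_pos: [0.6162, 0.1361, 0.2733]
tcp_rot: [-2.107, -2.304, 0.08]
wrist_force: [0.2, -0.4, -6.5]
width: 0.156
```

```bash
python3 - <<'E'
from h import *
st();
for n in("scene","wrist"):
    c=cap(n);np.savez(f"pics/{n}3.npz",**c);save(c,n+"3.png")
save(dict(np.load("pics/scene3.npz")),"s3c.png",(340,80,500,280),3)
E
```

```text
t6.55 pos [0.6162 0.1361 0.2733] yaw 0.0888 F [ 0.17 -0.42 -6.52] w 0.156 tilt [-0.0485 -0.0252] q6 0.10
```

View pics/s3c.png

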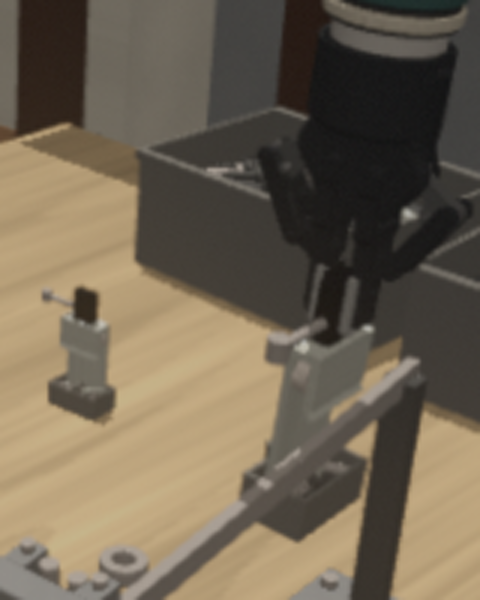

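View pics/wrist3.png

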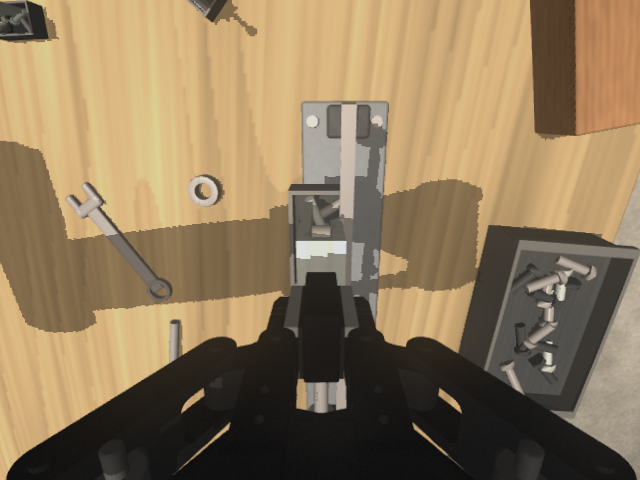

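Request:
servo_tool([
  [255,[0,0.002,0],0],
  [255,[0,0.003,0],0],
  [255,[0,0.003,-0.001],0],
  [255,[0,0.002,0],0],
  [255,[0,0.001,0],0],
  [255,[0,0.001,0],0],
  [255,[0,0.001,0],0],
  [255,[0,0,0],0],
])

```text
time: 7.32
tool_pos: [0.6297, 0.1375, 0.2743]
tcp_rot: [-2.107, -2.304, 0.08]
wrist_force: [-0.1, -0.8, -6.6]
width: 0.156
```

```bash
python3 - <<'E'
from h import *
st()
E
```

```text
t7.32 pos [0.6297 0.1375 0.2743] yaw 0.0890 F [-0.12 -0.85 -6.62] w 0.156 tilt [-0.0484 -0.0252] q6 0.10
```

Request:
servo_tool([
  [255,[0,0.0007,0],0],
  [255,[0,0.0007,0],0],
  [255,[0,0.0007,0],0],
  [255,[0,0.0007,0],0],
  [255,[0,0.0007,0],0],
  [255,[0,0.0007,0],0],
  [255,[0,0.0007,0],0],
  [255,[0,0.0007,0],0],
])

```text
time: 7.98
tool_pos: [0.6334, 0.1378, 0.2733]
tcp_rot: [-2.103, -2.301, 0.087]
wrist_force: [-1.6, 0.2, -5.5]
width: 0.155
```

```bash
python3 - <<'E'
from h import *
st()
E
```

```text
t7.98 pos [0.6334 0.1378 0.2733] yaw 0.0893 F [-1.62  0.24 -5.47] w 0.155 tilt [-0.0544 -0.0259] q6 0.10
```

Request:
servo_tool([
  [255,[0,-0.0012,0],0],
  [255,[0,-0.0012,0],0],
  [255,[0,0,0.002],0],
  [255,[0,0,0.003],0],
  [255,[0,0,0.003],0],
  [255,[0,0.0005,0.002],0],
  [255,[0,0,0.001],0],
  [255,[0,0,0],0],
])

```text
time: 8.65
tool_pos: [0.632, 0.1374, 0.2613]
tcp_rot: [-2.105, -2.303, 0.083]
wrist_force: [0.1, -0.2, -6.4]
width: 0.155
```

```bash
python3 - <<'E'
from h import *
st()
E
```

```text
t8.65 pos [0.632  0.1374 0.2613] yaw 0.0891 F [ 0.11 -0.16 -6.36] w 0.155 tilt [-0.0508 -0.0255] q6 0.10
```

Request:
servo_tool([
  [255,[0,-0.0007,0.001],0],
  [255,[0,0,0.002],0],
  [255,[0,0,0.002],0],
  [255,[0,0,0.001],0],
  [255,[0,0,0.001],0],
  [255,[0,0,0],0],
  [255,[0,0,0],0],
  [255,[0,0,0],0],
])

```text
time: 9.32
tool_pos: [0.6314, 0.1372, 0.2536]
tcp_rot: [-2.106, -2.303, 0.082]
wrist_force: [-0.3, 0.5, -5.3]
width: 0.151
```

```bash
python3 - <<'E'
from h import *
st()
for n in("scene","wrist"):
    c=cap(n);np.savez(f"pics/{n}4.npz",**c);save(c,n+"4.png")
save(dict(np.load("pics/scene4.npz")),"s4c.png",(370,120,500,280),3.7)
E
```

```text
t9.32 pos [0.6314 0.1372 0.2536] yaw 0.0890 F [-0.31  0.51 -5.31] w 0.151 tilt [-0.0497 -0.0254] q6 0.10
```

View pics/s4c.png

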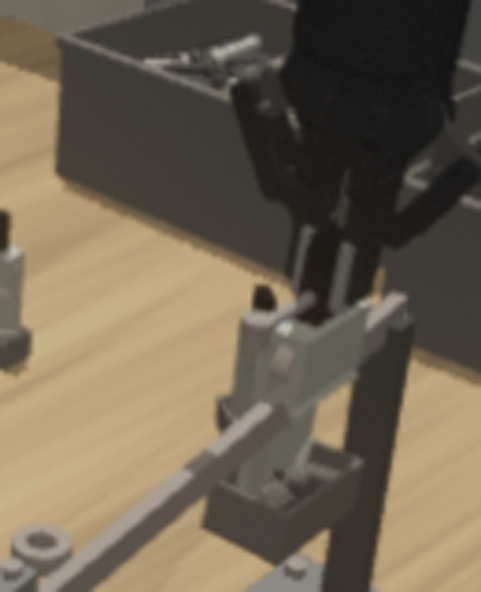

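View pics/wrist4.png

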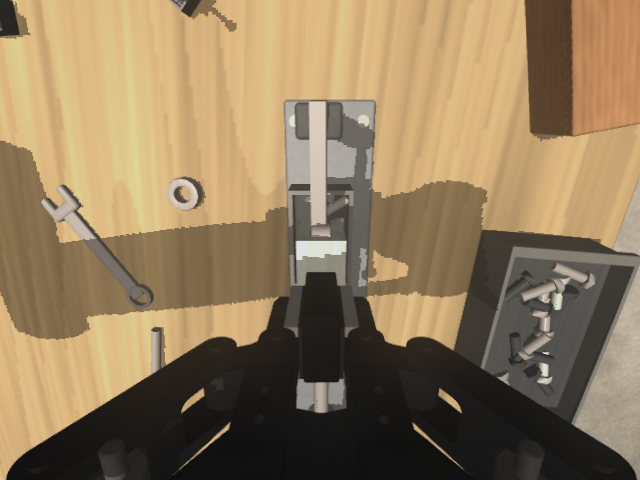

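Request:
servo_tool([
  [255,[0,0,0.0005],0],
  [255,[0,0,0.0005],0],
  [255,[0,0,0.0005],0],
  [255,[0,0,0.0005],0],
  [255,[0,0,0.0005],0],
  [255,[0,0,0.0005],0],
  [255,[0,0,0],0],
  [255,[0,0,0],0],
], newtons=25)

```text
time: 10.08
tool_pos: [0.6314, 0.1371, 0.2507]
tcp_rot: [-2.106, -2.304, 0.081]
wrist_force: [0.5, 0.1, -6.0]
width: 0.156
```

```bash
python3 - <<'E'
from h import *
st()
E
```

```text
t10.08 pos [0.6314 0.1371 0.2507] yaw 0.0890 F [ 0.5   0.12 -6.  ] w 0.156 tilt [-0.049  -0.0253] q6 0.10
```

Request:
servo_tool([
  [255,[0,0,0.0005],0],
  [255,[0,0,0.0005],0],
  [255,[0,0,0.0005],0],
  [255,[0,0,0.0005],0],
  [255,[0,0,0.0005],0],
  [255,[0,0,0.0003],0],
  [255,[0,0,0],0],
  [255,[0,0,0],0],
])

```text
time: 10.75
tool_pos: [0.6314, 0.1371, 0.2504]
tcp_rot: [-2.107, -2.305, 0.079]
wrist_force: [-1.1, -0.3, -4.0]
width: 0.152
```

```bash
python3 - <<'E'
from h import *
st()
E
```

```text
t10.75 pos [0.6314 0.1371 0.2504] yaw 0.0892 F [-1.12 -0.33 -3.97] w 0.152 tilt [-0.0473 -0.025 ] q6 0.10
```

Request:
servo_tool([
  [255,[0,0,0.001],0],
  [255,[0,0,0.001],0],
  [255,[0,0,0.001],0],
  [255,[0,0,0.001],0],
  [255,[0,0,0.001],0],
  [255,[0,0,0.001],0],
  [255,[0,0,0.001],0],
  [255,[0,0,0.001],0],
], newtons=20)

```text
time: 11.42
tool_pos: [0.6314, 0.137, 0.2501]
tcp_rot: [-2.108, -2.307, 0.073]
wrist_force: [-3.4, -1.1, 4.8]
width: 0.155
```

```bash
python3 - <<'E'
from h import *
st()
E
```

```text
t11.42 pos [0.6314 0.137  0.2501] yaw 0.0894 F [-3.37 -1.1   4.82] w 0.155 tilt [-0.0432 -0.024 ] q6 0.10
```

Request:
servo_tool([
  [255,[0,0,-0.0003],0],
  [255,[0,0,0],0],
  [245,[0,0,0],0],
  [240,[0,0,0],0],
  [235,[0,0,0.0003],0],
  [232,[0,0,0.0003],0],
  [230,[0,0,0.0003],0],
  [228,[0,0,0.0003],0],
])

```text
time: 12.08
tool_pos: [0.6314, 0.1369, 0.2501]
tcp_rot: [-2.108, -2.307, 0.073]
wrist_force: [-3.8, -1.2, 3.5]
width: 0.151
```

```bash
python3 - <<'E'
from h import *
st()
E
```

```text
t12.08 pos [0.6314 0.1369 0.2501] yaw 0.0895 F [-3.84 -1.19  3.46] w 0.151 tilt [-0.0426 -0.0239] q6 0.10
```

Request:
servo_tool([
  [226,[0,0,0],0],
  [225,[0,0,0],0],
  [224,[0,0,0],0],
  [223,[0,0,0],0],
  [222,[0,0,0],0],
  [221,[0,0,0],0],
  [220,[0,0,0],0],
  [220,[0,0,0],0],
])

```text
time: 12.75
tool_pos: [0.6313, 0.1369, 0.2501]
tcp_rot: [-2.108, -2.307, 0.073]
wrist_force: [-3.3, -1.6, 3.4]
width: 0.16
```

```bash
python3 - <<'E'
from h import *
st()
E
```

```text
t12.75 pos [0.6313 0.1369 0.2501] yaw 0.0895 F [-3.34 -1.62  3.45] w 0.160 tilt [-0.0426 -0.0239] q6 0.10
```

```bash
python3 - <<'E'
from h import *
c=cap("scene");np.savez("pics/scene5.npz",**c);save(c,"s5c.png",(370,140,480,280),5)
st()
c=cap("top");save(c,"t5c.png",(200,100,300,200),6)
E
```

```text
t12.80 pos [0.6313 0.1369 0.2501] yaw 0.0894 F [-3.1  -1.29  3.84] w 0.155 tilt [-0.0426 -0.0239] q6 0.10
```

View pics/s5c.png

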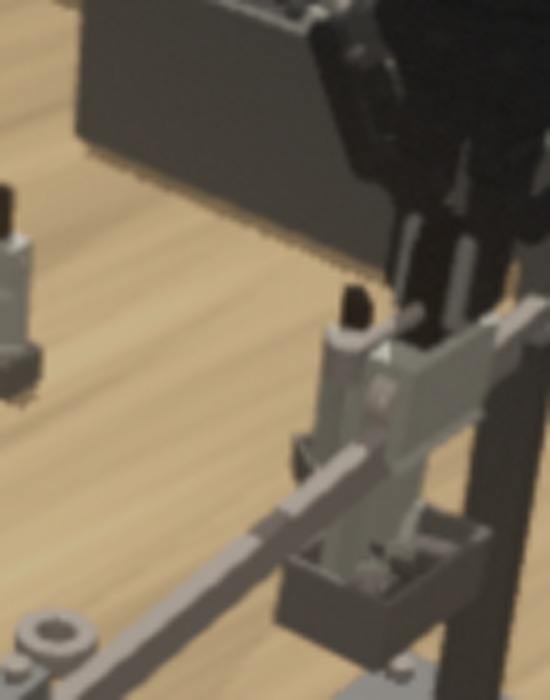

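Request:
servo_tool([
  [219,[0,0,0],0],
  [219,[0,0,0],0],
  [218,[0,0,0],0],
  [218,[0,0,0],0],
  [217,[0,0,0],0],
  [217,[0,0,0],0],
  [217,[0,0,0],0],
  [217,[0,0,0],0],
])

```text
time: 13.52
tool_pos: [0.6313, 0.1369, 0.2501]
tcp_rot: [-2.108, -2.307, 0.073]
wrist_force: [-4.0, 0.0, 3.6]
width: 0.154
```

```bash
python3 - <<'E'
from h import *
st()
E
```

```text
t13.52 pos [0.6313 0.1369 0.2501] yaw 0.0895 F [-4.03  0.03  3.56] w 0.154 tilt [-0.0426 -0.0239] q6 0.10
```

Request:
servo_tool([
  [216,[0,0,0],0],
  [216,[0,0,0],0],
  [215,[0,0,0],0],
  [215,[0,0,0],0],
  [214,[0,0,0],0],
  [214,[0,0,0],0],
  [214,[0,0,0],0],
  [214,[0,0,0],0],
])

```text
time: 14.18
tool_pos: [0.6313, 0.1369, 0.25]
tcp_rot: [-2.108, -2.307, 0.073]
wrist_force: [-4.3, -0.3, 3.6]
width: 0.163
```

```bash
python3 - <<'E'
from h import *
st()
E
```

```text
t14.18 pos [0.6313 0.1369 0.25  ] yaw 0.0894 F [-4.33 -0.34  3.57] w 0.163 tilt [-0.0427 -0.024 ] q6 0.10
```

Request:
servo_tool([
  [213,[0,0,0],0],
  [213,[0,0,0],0],
  [212,[0,0,0],0],
  [212,[0,0,0],0],
  [211,[0,0,0],0],
  [211,[0,0,0],0],
  [211,[0,0,0],0],
  [211,[0,0,0],0],
])

```text
time: 14.85
tool_pos: [0.6324, 0.1363, 0.2486]
tcp_rot: [-2.11, -2.309, 0.072]
wrist_force: [-3.4, -1.7, 0.9]
width: 0.168
```

```bash
python3 - <<'E'
from h import *
st()
E
```

```text
t14.85 pos [0.6324 0.1363 0.2486] yaw 0.0893 F [-3.39 -1.72  0.85] w 0.168 tilt [-0.0409 -0.0254] q6 0.10
```

```bash
python3 - <<'E'
from h import *
c=cap("scene");np.savez("pics/scene6.npz",**c);save(c,"s6c.png",(370,140,480,280),5)
st()
E
```

```text
t14.90 pos [0.6324 0.1363 0.2486] yaw 0.0893 F [-1.57 -1.95  1.74] w 0.170 tilt [-0.0409 -0.0253] q6 0.10
```

View pics/s6c.png

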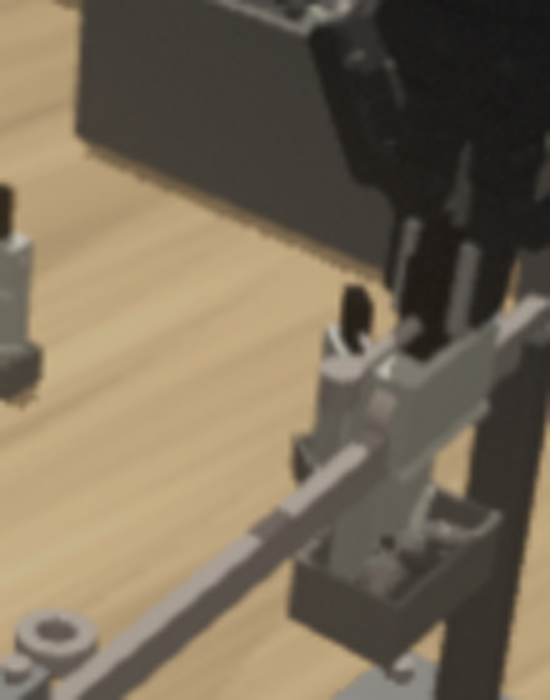

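Request:
servo_tool([
  [211,[0,0,0.0004],0],
  [211,[0,0,0.0004],0],
  [211,[0,0,0.0004],0],
  [211,[0,0,0.0004],0],
  [211,[0,0,0.0004],0],
  [211,[0,0,0.0004],0],
  [211,[0,0,0.0004],0],
  [211,[0,0,0],0],
])

```text
time: 15.57
tool_pos: [0.6324, 0.1363, 0.2485]
tcp_rot: [-2.111, -2.309, 0.07]
wrist_force: [-3.1, -0.0, 2.6]
width: 0.172
```

```bash
python3 - <<'E'
from h import *
c=cap("scene");np.savez("pics/scene7.npz",**c);save(c,"s7c.png",(370,140,480,280),5)
st()
E
```

```text
t15.62 pos [0.6324 0.1363 0.2485] yaw 0.0894 F [-3.64 -1.41  4.38] w 0.172 tilt [-0.0391 -0.025 ] q6 0.10
```

View pics/s7c.png

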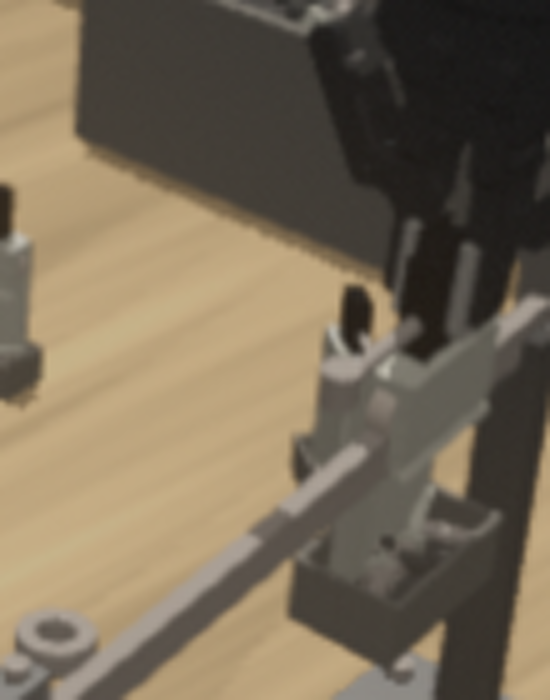

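```bash
python3 - <<'E'
from h import *
for k in("5","7"):
    c=dict(np.load(f"pics/scene{k}.npz"));P=cloud(c)
    # lip/bridge outer plate (+x side, light) : fit plane top edge
    m=np.zeros((480,640),bool);m[195:240,435:472]=1
    g=c["pixels"].astype(int)
    # lip lower edge & top edge vs y
    q=P[m&(c["depth"]>0)&(abs(P[...,0]-.643)<.012)&(P[...,2]>.17)&(P[...,2]<.235)&(P[...,1]>.09)&(P[...,1]<.18)]
    for y0 in np.arange(.105,.17,.01):
        a=q[abs(q[:,1]-y0)<.005]
        if len(a)>4:print(k,round(y0,3),len(a),a[:,0].mean().round(4),a[:,2].min().round(4),a[:,2].max().round(4))
    n=P[205:222,430:446].reshape(-1,3); n=n[(n[:,2]>.2)&(n[:,2]<.26)&(n[:,1]<.095)&(n[:,1]>.05)]
    print("nose",len(n),n.mean(0).round(4),n[:,2].max().round(4),np.percentile(n[:,2],90).round(4))
    # tray rim
    t=P[235:280,425:472].reshape(-1,3);t=t[(t[:,2]>.09)&(t[:,2]<.15)&(abs(t[:,1]-.137)<.05)]
    for y0 in np.arange(.105,.175,.01):
        a=t[abs(t[:,1]-y0)<.005]
        if len(a)>4:print(k,"tray",round(y0,3),len(a),a[:,2].min().round(4),a[:,2].max().round(4))
E
```

```text
5 0.105 170 0.6381 0.1704 0.2346
5 0.115 99 0.6394 0.1709 0.2348
5 0.125 116 0.6408 0.176 0.2349
5 0.135 77 0.642 0.1764 0.2343
5 0.145 51 0.6405 0.1764 0.2336
5 0.155 50 0.6388 0.1762 0.2173
5 0.165 29 0.6374 0.176 0.2168
nose 97 [0.6384 0.0721 0.2349] 0.2415 0.2401
5 tray 0.105 107 0.0985 0.1488
5 tray 0.115 108 0.097 0.1498
5 tray 0.125 120 0.0974 0.1489
5 tray 0.135 98 0.099 0.1495
5 tray 0.145 81 0.0971 0.1489
5 tray 0.155 108 0.0967 0.1467
5 tray 0.165 88 0.0992 0.1356
7 0.105 164 0.6377 0.1726 0.2305
7 0.115 121 0.6392 0.17 0.2348
7 0.125 111 0.6418 0.1719 0.235
7 0.135 82 0.643 0.1731 0.2346
7 0.145 59 0.6408 0.174 0.2342
7 0.155 41 0.6389 0.1752 0.2171
7 0.165 29 0.6377 0.1771 0.2163
nose 110 [0.6389 0.072  0.2259] 0.2323 0.2311
7 tray 0.105 263 0.0927 0.149
7 tray 0.115 164 0.0915 0.1499
7 tray 0.125 125 0.0925 0.1499
7 tray 0.135 127 0.0936 0.15
7 tray 0.145 108 0.0959 0.1472
7 tray 0.155 75 0.0935 0.1446
7 tray 0.165 99 0.0975 0.1411
```

Request:
servo_tool([
  [211,[0,0,-0.0005],0],
  [210,[0,0,0],0],
  [208,[0,0,0],0],
  [170,[0,0,0],0],
  [60,[0,0,0],0],
  [0,[0,0,0],0],
  [0,[0,0,-0.005],0],
  [0,[0,0,-0.01],0],
])

```text
time: 16.28
tool_pos: [0.6336, 0.1373, 0.2592]
tcp_rot: [-2.11, -2.308, 0.07]
wrist_force: [-0.6, -0.0, 0.5]
width: 0.874
```

```bash
python3 - <<'E'
from h import *
st()
c=cap("scene");np.savez("pics/scene8.npz",**c);save(c,"scene8.png")
E
```

```text
t16.28 pos [0.6336 0.1373 0.2592] yaw 0.0892 F [-0.55 -0.05  0.46] w 0.874 tilt [-0.0402 -0.0241] q6 0.10
```

View pics/scene8.png

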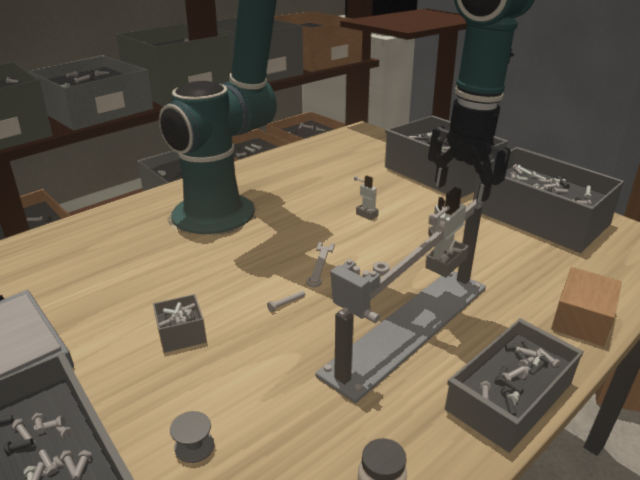

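The scene shows the carrier hanging on the rail at about (447,235), with the fingers open above it. I'll raise the arm clear and wait while the carrier rolls.

Request:
servo_tool([
  [0,[0,0,-0.015],0],
  [0,[0,0,-0.015],0],
  [0,[0,0,-0.015],0],
  [0,[0,0,-0.015],0],
  [0,[0,0,0],0],
  [0,[0,0,0],0],
  [0,[0,0,0],0],
  [0,[0,0,0],0],
])

```text
time: 17.0
tool_pos: [0.6391, 0.1396, 0.3303]
tcp_rot: [-2.115, -2.314, 0.054]
wrist_force: [-0.2, 0.6, -0.1]
width: 1.001
```

```bash
python3 - <<'E'
from h import *
st()
c=cap("scene");np.savez("pics/scene9.npz",**c);save(c,"s9c.png",(310,120,510,400),2.1)
E
```

```text
t17.00 pos [0.6391 0.1396 0.3303] yaw 0.0894 F [-0.25  0.55 -0.07] w 1.001 tilt [-0.0274 -0.0216] q6 0.10
```

View pics/s9c.png

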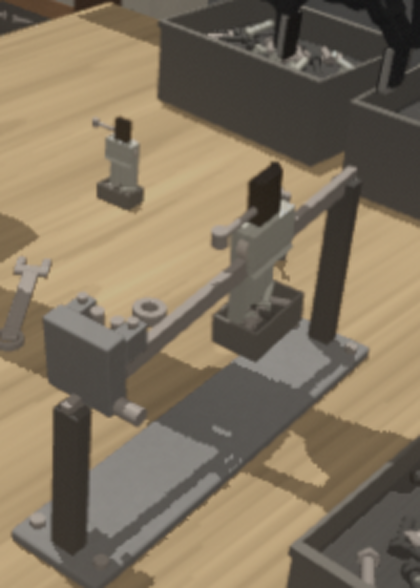

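Request:
servo_tool([
  [255,[0,0,0],0],
  [255,[0,0,0],0],
  [255,[0,0,0],0],
  [255,[0,0,0],0],
  [255,[0,0,0],0],
  [255,[0,0,0],0],
  [255,[0,0,0],0],
  [255,[0,0,0],0],
])

```text
time: 17.72
tool_pos: [0.6373, 0.1392, 0.3252]
tcp_rot: [-2.112, -2.311, 0.064]
wrist_force: [-0.4, -0.3, 0.3]
width: 0.002
```

Request:
servo_tool([
  [255,[0,0,0],0],
  [255,[0,0,0],0],
  [255,[0,0,0],0],
  [255,[0,0,0],0],
  [255,[0,0,0],0],
  [255,[0,0,0],0],
  [255,[0,0,0],0],
  [255,[0,0,0],0],
])

```text
time: 18.38
tool_pos: [0.6375, 0.1392, 0.3257]
tcp_rot: [-2.112, -2.311, 0.063]
wrist_force: [0.1, 0.3, -0.5]
width: -0.002
```

```bash
python3 - <<'E'
from h import *
st()
for n in("scene","top","wrist"):
    c=cap(n);np.savez(f"pics/{n}10.npz",**c);save(c,n+"10.png")
save(dict(np.load("pics/scene10.npz")),"s10c.png",(310,120,510,400),2.1)
save(dict(np.load("pics/top10.npz")),"t10c.png",(190,100,400,220),3.8)
E
```

```text
t18.38 pos [0.6375 0.1392 0.3257] yaw 0.0893 F [ 0.13  0.32 -0.48] w -0.002 tilt [-0.0345 -0.0229] q6 0.10
```

View pics/s10c.png

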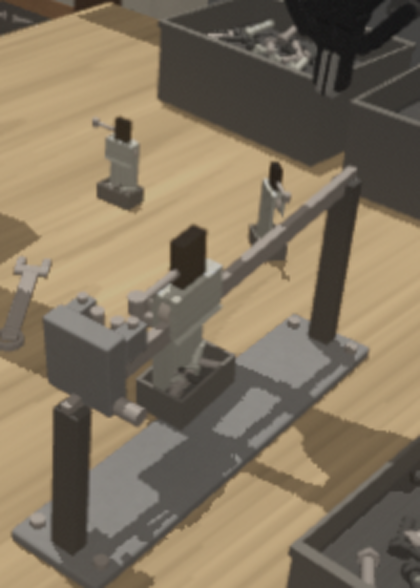

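View pics/t10c.png

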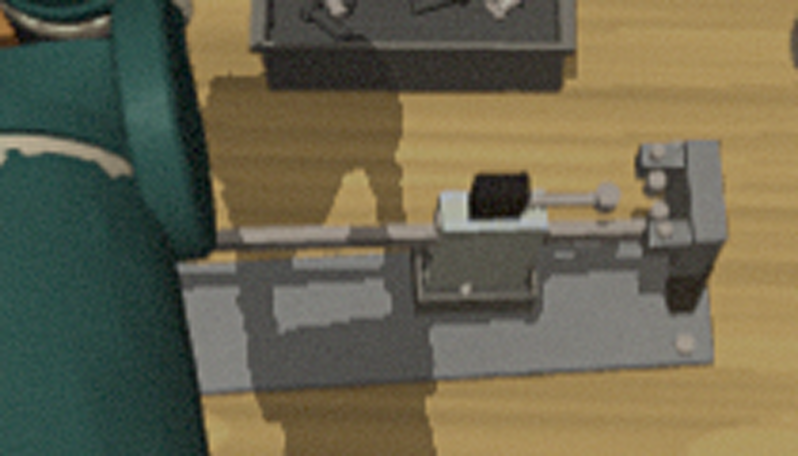

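View pics/wrist10.png

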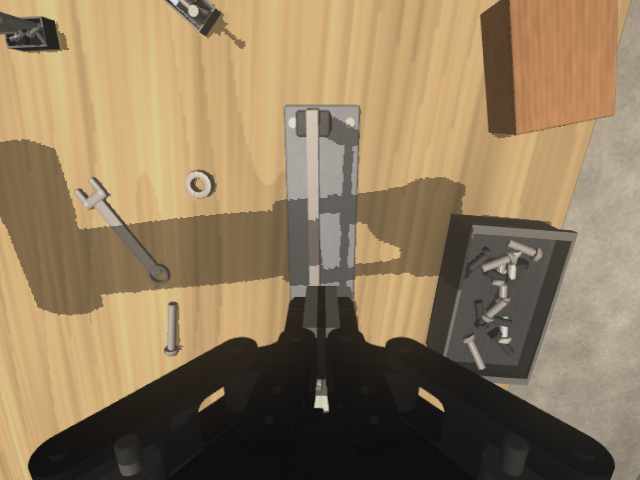

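Request:
servo_tool([
  [255,[0,0,0],0],
  [255,[0,0,0],0],
  [255,[0,0,0],0],
  [255,[0,0,0],0],
  [255,[0,0,0],0],
  [255,[0,0,0],0],
  [255,[0,0,0],0],
  [255,[0,0,0],0],
])

```text
time: 19.2
tool_pos: [0.6375, 0.1392, 0.3256]
tcp_rot: [-2.112, -2.311, 0.063]
wrist_force: [-0.1, 0.1, -0.1]
width: -0.003
```

Request:
servo_tool([
  [255,[0,0,0],0],
  [255,[0,0,0],0],
  [255,[0,0,0],0],
  [255,[0,0,0],0],
  [255,[0,0,0],0],
  [255,[0,0,0],0],
  [255,[0,0,0],0],
  [255,[0,0,0],0],
])

```text
time: 19.87
tool_pos: [0.6375, 0.1392, 0.3256]
tcp_rot: [-2.112, -2.311, 0.063]
wrist_force: [-0.7, -0.1, -0.4]
width: -0.001
```

```bash
python3 - <<'E'
from h import *
st()
for k in(11,12):
  for n in("scene","top"):
    c=cap(n);np.savez(f"pics/{n}{k}.npz",**c)
save(dict(np.load("pics/scene12.npz")),"s12c.png",(310,160,460,330),4)
save(dict(np.load("pics/top12.npz")),"t12c.png",(280,120,400,200),6)
for k in(10,11,12):
    c=dict(np.load(f"pics/top{k}.npz"));P=cloud(c);g=c["pixels"].max(2)
    m=(c["depth"]>0)&(g<70)&(P[...,2]>.225)&(P[...,2]<.27)&(abs(P[...,0]-.64)<.06)&(P[...,1]>-.2)&(P[...,1]<.06)
    q=P[m];print(k,len(q),cv2.minAreaRect(q[:,:2].astype(np.float32)),q.mean(0))
    c=dict(np.load(f"pics/scene{k}.npz"));P=cloud(c);g=c["pixels"].max(2)
    m=(c["depth"]>0)&(g<70)&(P[...,2]>.2)&(P[...,2]<.27)&(abs(P[...,0]-.64)<.03)&(P[...,1]>-.2)&(P[...,1]<.06)
    q=P[m];print(k,"scene",len(q),q.mean(0),q.min(0),q.max(0))
E
```

```text
t19.87 pos [0.6375 0.1392 0.3256] yaw 0.0892 F [-0.71 -0.12 -0.36] w -0.001 tilt [-0.0347 -0.0229] q6 0.10
10 118 ((0.6403082609176636, -0.037181682884693146), (0.01505038607865572, 0.029411770403385162), 3.6850974559783936) [ 0.6397098  -0.03717335  0.2355186 ]
10 scene 334 [ 0.64881727 -0.03962899  0.22357276] [ 0.63917758 -0.05229499  0.20028593] [ 0.65458477 -0.02265085  0.24044319]
11 112 ((0.6417468190193176, -0.05775272101163864), (0.015026715584099293, 0.029428618028759956), 3.1497061252593994) [ 0.6409595  -0.05726114  0.23446485]
11 scene 343 [ 0.65038436 -0.06316648  0.22184285] [ 0.64078935 -0.07549738  0.20001794] [ 0.65556494 -0.04533559  0.23852183]
12 113 ((0.6414996385574341, -0.05773922801017761), (0.014473705552518368, 0.029265927150845528), 3.9368467330932617) [ 0.64090525 -0.05739328  0.23412327]
12 scene 342 [ 0.65040411 -0.063094    0.22185782] [ 0.64087378 -0.07541259  0.20006731] [ 0.65477063 -0.04585331  0.23802808]
```

View pics/s12c.png

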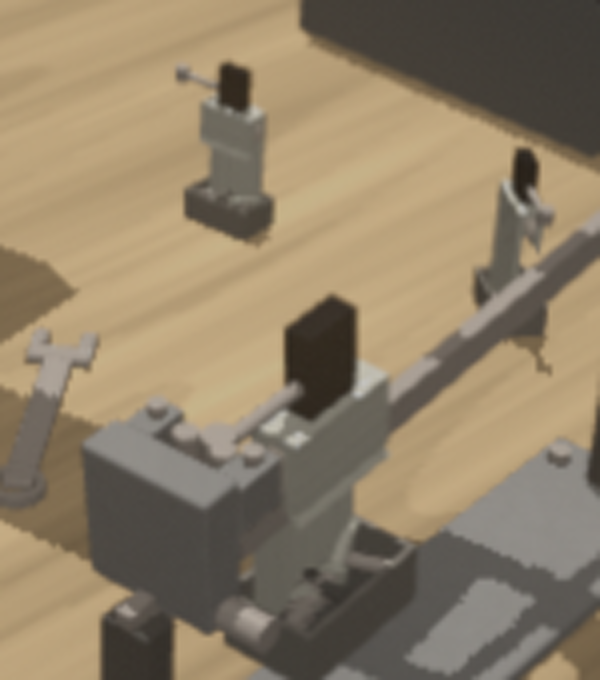

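View pics/t12c.png

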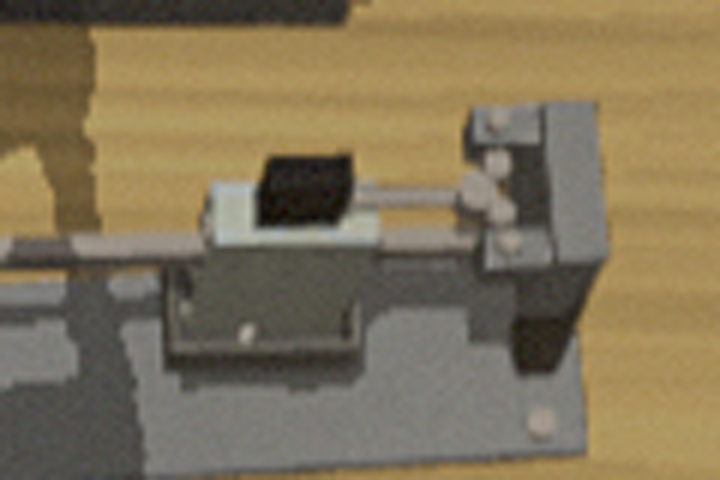

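```bash
python3 - <<'E'
from h import *
plan([.642,-.008,.29],.088,8)
E
```

```text
step [-0.0183 -0.0009  0.0048] x 8  turn total 0.0012
```

Request:
servo_tool([
  [255,[-0.012,-0.001,0.004],0],
  [255,[-0.02,-0.001,0.005],0],
  [255,[-0.021,-0.001,0.005],0],
  [255,[-0.021,-0.001,0.005],0],
  [255,[-0.021,-0.001,0.005],0],
  [255,[-0.02,-0.001,0.005],0],
  [255,[-0.012,-0.001,0.004],0],
  [255,[-0.004,0,0.002],0],
])

```text
time: 20.73
tool_pos: [0.6407, -0.0012, 0.2911]
tcp_rot: [-2.109, -2.316, 0.064]
wrist_force: [0.3, -0.4, -0.6]
width: -0.002
```

```bash
python3 - <<'E'
from h import *
st();plan([.642,-.008,.242],.088,6)
E
```

```text
t20.73 pos [ 0.6407 -0.0012  0.2911] yaw 0.0934 F [ 0.32 -0.38 -0.6 ] w -0.002 tilt [-0.0338 -0.0246] q6 -0.12
step [-0.001   0.0004  0.0082] x 6  turn total 0.0054
```

Request:
servo_tool([
  [255,[-0.001,0,0.006],0.003],
  [255,[0,0,0.009],0.002],
  [255,[0,0.001,0.01],0],
  [255,[0,0.001,0.009],0],
  [255,[0,0.001,0.008],0],
  [255,[0,0,0.006],0],
  [255,[0,0,0],0],
  [255,[0,0,0],0],
])

```text
time: 21.4
tool_pos: [0.6412, -0.0005, 0.2356]
tcp_rot: [-2.11, -2.31, 0.065]
wrist_force: [0.0, 0.5, 0.1]
width: -0.002
```

```bash
python3 - <<'E'
from h import *
st()
c=cap("scene");np.savez("pics/scene13.npz",**c);save(c,"s13c.png",(310,130,460,330),3.8)
c=cap("wrist");save(c,"wrist13.png")
E
```

```text
t21.40 pos [ 6.412e-01 -5.000e-04  2.356e-01] yaw 0.0898 F [0.02 0.52 0.12] w -0.002 tilt [-0.0371 -0.0227] q6 -0.11
```

View pics/s13c.png

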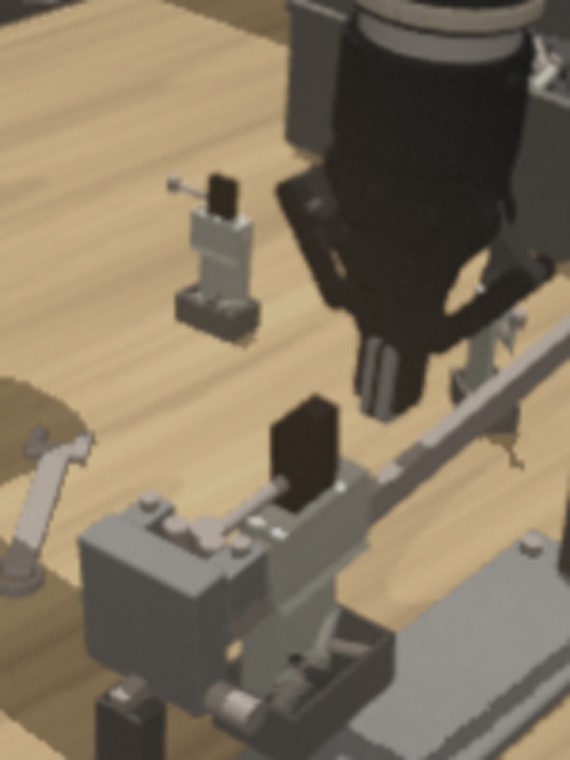

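Request:
servo_tool([
  [255,[-0.003,0,0],0.001],
  [255,[-0.005,0,0],0],
  [255,[-0.005,0,0],0],
  [255,[-0.005,0,0.0005],0],
  [255,[-0.003,0,0],0],
  [255,[-0.001,0,0],0],
  [255,[0,0,0],0],
  [255,[0,0,0],0],
])

```text
time: 22.17
tool_pos: [0.6453, -0.0261, 0.2396]
tcp_rot: [-2.117, -2.311, 0.059]
wrist_force: [-0.7, -0.7, 0.5]
width: 0.004
```

```bash
python3 - <<'E'
from h import *
st()
E
```

```text
t22.17 pos [ 0.6453 -0.0261  0.2396] yaw 0.0874 F [-0.67 -0.7   0.5 ] w 0.004 tilt [-0.0306 -0.0234] q6 -0.15
```

Request:
servo_tool([
  [255,[0,-0.001,0.002],0],
  [255,[0,-0.001,0.001],0],
  [255,[-0.001,0,0.0005],0],
  [255,[-0.001,0,0],0],
  [255,[-0.001,0,0],0],
  [255,[-0.001,0,0],0],
  [255,[-0.001,0,0],0],
  [255,[-0.0005,0,0],0],
])

```text
time: 22.83
tool_pos: [0.6431, -0.0311, 0.2355]
tcp_rot: [-2.115, -2.311, 0.059]
wrist_force: [-0.1, 2.4, -0.1]
width: -0.005
```

```bash
python3 - <<'E'
from h import *
st()
E
```

```text
t22.83 pos [ 0.6431 -0.0311  0.2355] yaw 0.0882 F [-0.08  2.38 -0.08] w -0.005 tilt [-0.0315 -0.0222] q6 -0.16
```

Request:
servo_tool([
  [255,[-0.0008,0,0],0],
  [255,[-0.0008,0,0],0],
  [255,[-0.0008,0,0],0],
  [255,[-0.0008,0,0],0],
  [255,[-0.0008,0,0],0],
  [255,[-0.0008,0,0],0],
  [255,[-0.0008,0,0],0],
  [255,[-0.0008,0,0],0],
])

```text
time: 23.5
tool_pos: [0.6432, -0.0316, 0.2356]
tcp_rot: [-2.108, -2.306, 0.048]
wrist_force: [-0.3, 4.8, 0.7]
width: -0.002
```

```bash
python3 - <<'E'
from h import *
st()
E
```

```text
t23.50 pos [ 0.6432 -0.0316  0.2356] yaw 0.0892 F [-0.26  4.8   0.69] w -0.002 tilt [-0.033  -0.0112] q6 -0.17
```

Request:
servo_tool([
  [255,[-0.0009,0,0],0],
  [255,[-0.0009,0,0],0],
  [255,[-0.0009,0,0],0],
  [255,[-0.0009,0,0],0],
  [255,[-0.0009,0,0],0],
  [255,[-0.0009,0,0],0],
  [255,[-0.0009,0,0],0],
  [255,[-0.0009,0,0],0],
])

```text
time: 24.17
tool_pos: [0.6432, -0.0319, 0.2358]
tcp_rot: [-2.101, -2.3, 0.035]
wrist_force: [-0.5, 5.5, 1.6]
width: 0.001
```

```bash
python3 - <<'E'
from h import *
st()
E
```

```text
t24.17 pos [ 0.6432 -0.0319  0.2358] yaw 0.0907 F [-0.54  5.55  1.65] w 0.001 tilt [-0.0347  0.0013] q6 -0.18
```

Request:
servo_tool([
  [255,[-0.0013,0,0],0],
  [255,[-0.0013,0,0],0],
  [255,[-0.0013,0,0],0],
  [255,[-0.0013,0,0],0],
  [255,[-0.0013,0,0],0],
  [255,[-0.0013,0,0],0],
  [255,[-0.0013,0,0],0],
  [255,[-0.0013,0,0],0],
])

```text
time: 24.83
tool_pos: [0.6433, -0.0324, 0.2359]
tcp_rot: [-2.09, -2.292, 0.017]
wrist_force: [-0.4, 7.0, 0.2]
width: 0.002
```

```bash
python3 - <<'E'
from h import *
st()
E
```

```text
t24.83 pos [ 0.6433 -0.0324  0.2359] yaw 0.0926 F [-0.38  6.96  0.21] w 0.002 tilt [-0.0371  0.0191] q6 -0.19
```

Request:
servo_tool([
  [255,[-0.0015,0,0],0.002],
  [255,[-0.0015,0,0],0.002],
  [255,[-0.0015,0,0],0],
  [255,[-0.0015,0,0],0],
  [255,[-0.0015,0,0],0],
  [255,[-0.0015,0,0],0],
  [255,[-0.0015,0,0],0],
  [255,[-0.0015,0,0],0],
])

```text
time: 25.5
tool_pos: [0.6435, -0.0332, 0.2361]
tcp_rot: [-2.082, -2.278, -0.003]
wrist_force: [-1.3, 6.7, 0.6]
width: -0.002
```

```bash
python3 - <<'E'
from h import *
st()
c=cap("scene");np.savez("pics/scene14.npz",**c);save(c,"s14c.png",(310,130,460,330),3.8)
E
```

```text
t25.50 pos [ 0.6435 -0.0332  0.2361] yaw 0.0908 F [-1.31  6.73  0.57] w -0.002 tilt [-0.0398  0.0392] q6 -0.21
```

View pics/s14c.png

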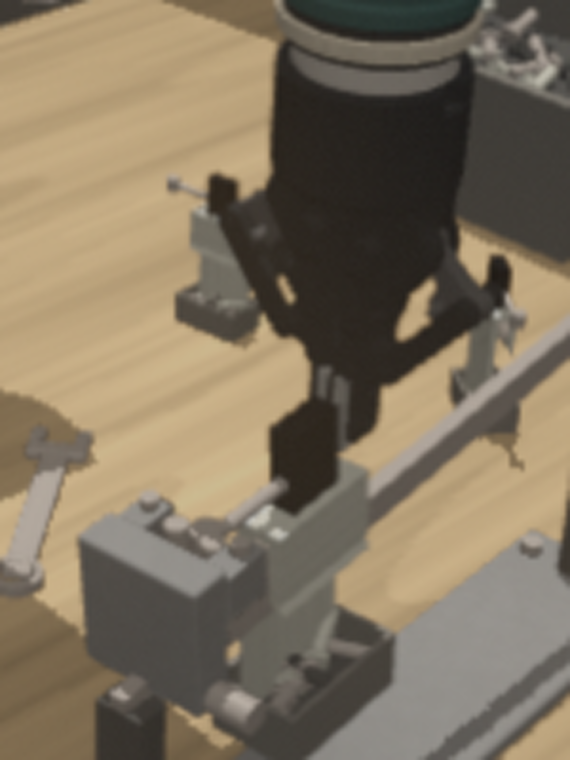

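Request:
servo_tool([
  [255,[-0.002,0,0],0.001],
  [255,[-0.002,0,0],0],
  [255,[-0.002,0,0],0],
  [255,[-0.002,0,0],0],
  [255,[-0.002,0,0],0],
  [255,[-0.002,0,0],0],
  [255,[-0.002,0,0],0],
  [255,[-0.002,0,0],0],
])

```text
time: 26.22
tool_pos: [0.6441, -0.0416, 0.2354]
tcp_rot: [-2.073, -2.272, -0.015]
wrist_force: [0.3, 1.4, 0.5]
width: -0.002
```

```bash
python3 - <<'E'
from h import *
st()
E
```

```text
t26.22 pos [ 0.6441 -0.0416  0.2354] yaw 0.0926 F [0.31 1.39 0.51] w -0.002 tilt [-0.0423  0.0521] q6 -0.23
```

```bash
python3 - <<'E'
from h import *
for k in(15,):
  for n in("scene","top"):
    c=cap(n);np.savez(f"pics/{n}{k}.npz",**c)
st()
save(dict(np.load("pics/scene15.npz")),"s15c.png",(310,160,460,330),4)
save(dict(np.load("pics/top15.npz")),"t15c.png",(280,120,400,200),6)
for k in(12,15):
    c=dict(np.load(f"pics/scene{k}.npz"));P=cloud(c);g=c["pixels"].max(2)
    # tray rim and nose: bridge/lip light points
    m=(c["depth"]>0)&(P[...,2]>.07)&(P[...,2]<.14)&(abs(P[...,0]-.65)<.035)&(P[...,1]>-.14)&(P[...,1]<.02)
    q=P[m];print(k,"tray y",np.percentile(q[:,1],[1,50,99]).round(4),len(q))
    m=(c["depth"]>0)&(P[...,2]>.155)&(P[...,2]<.2)&(abs(P[...,0]-.65)<.02)&(P[...,1]>-.14)&(P[...,1]<.0)
    m&=(np.arange(640)[None]>370)
    q=P[m&(P[...,0]>.646)];print(k,"lip y",np.percentile(q[:,1],[1,50,99]).round(4),len(q))
E
```

```text
t26.32 pos [ 0.6442 -0.0426  0.2354] yaw 0.0921 F [-0.02 -0.73  0.13] w -0.002 tilt [-0.0421  0.0507] q6 -0.23
12 tray y [-0.0819 -0.0518 -0.0079] 1311
12 lip y [-0.0962 -0.0594 -0.0222] 721
15 tray y [-0.0913 -0.0596 -0.0179] 1299
15 lip y [-0.0969 -0.0647 -0.0315] 658
```

View pics/s15c.png

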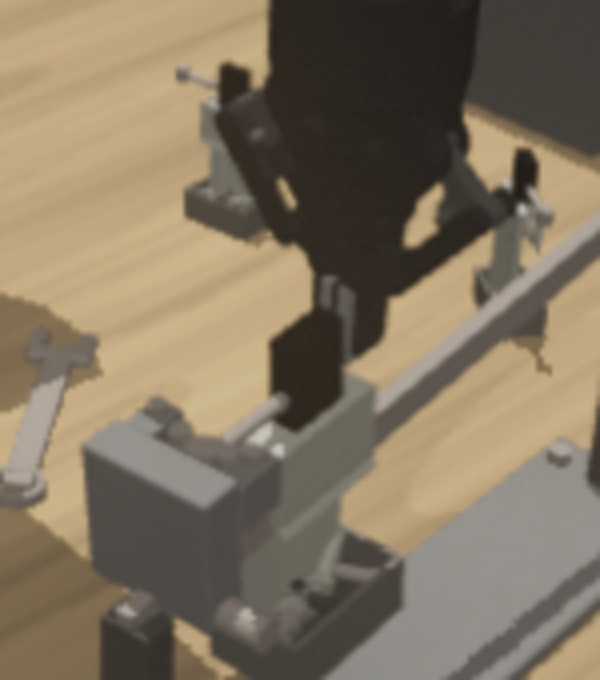

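View pics/t15c.png

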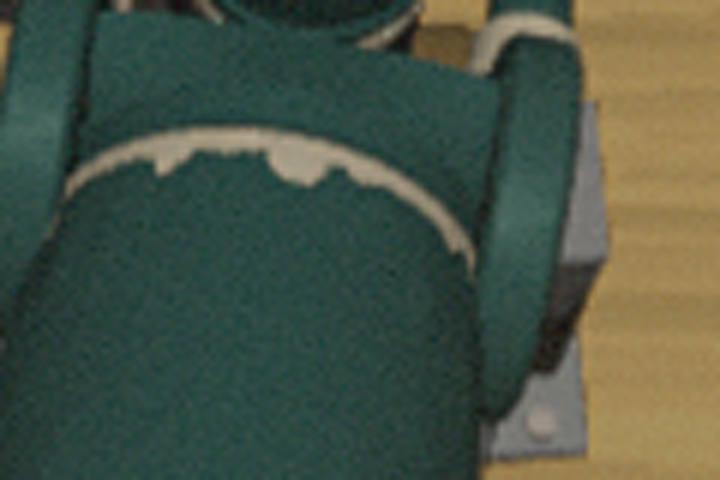

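Request:
servo_tool([
  [255,[-0.001,0,0],0.002],
  [255,[-0.001,0,0],0.002],
  [255,[-0.001,0,0],0],
  [255,[-0.001,0,0],0],
  [255,[-0.001,0,0],0],
  [255,[-0.001,0,0],0],
  [255,[-0.0005,0,0],0],
  [255,[0,0,0],0],
])

```text
time: 26.98
tool_pos: [0.6448, -0.0495, 0.2353]
tcp_rot: [-2.079, -2.265, -0.016]
wrist_force: [-0.3, 1.0, -0.3]
width: 0.003
```

```bash
cat > m.py <<'E'
from h import *
import sys
k=sys.argv[1]
c=cap("scene");np.savez(f"pics/scene{k}.npz",**c);P=cloud(c);st()
m=(c["depth"]>0)&(P[...,2]>.07)&(P[...,2]<.14)&(abs(P[...,0]-.65)<.035)&(P[...,1]>-.14)&(P[...,1]<.02)
q=P[m];print(k,"tray y",np.percentile(q[:,1],[1,50,99]).round(4),len(q))
m=(c["depth"]>0)&(P[...,2]>.155)&(P[...,2]<.2)&(abs(P[...,0]-.65)<.02)&(P[...,1]>-.14)&(P[...,1]<.0)
m&=(np.arange(640)[None]>370)
q=P[m&(P[...,0]>.646)];print(k,"lip y",np.percentile(q[:,1],[1,50,99]).round(4),len(q))
save(c,f"s{k}c.png",(310,160,460,330),4)
E
python3 m.py 16
```

```text
t27.03 pos [ 0.6448 -0.0496  0.2353] yaw 0.0865 F [-0.41  1.84  0.1 ] w 0.003 tilt [-0.042   0.0523] q6 -0.24
16 tray y [-0.0998 -0.0668 -0.0252] 1270
16 lip y [-0.0991 -0.0686 -0.0209] 598
```

View pics/s16c.png

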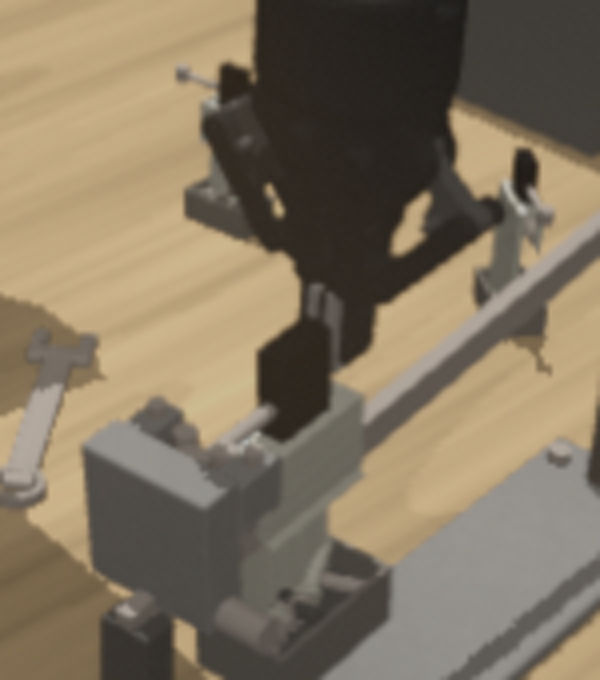

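Request:
servo_tool([
  [255,[-0.0006,0,0],0],
  [255,[-0.0006,0,0],0],
  [255,[-0.0006,0,0],0],
  [255,[-0.0006,0,0],0],
  [255,[-0.0006,0,0],0],
  [255,[-0.0006,0,0],0],
  [255,[0,0,0],0],
  [255,[0,0,0],0],
])

```text
time: 27.7
tool_pos: [0.6448, -0.0498, 0.2354]
tcp_rot: [-2.075, -2.263, -0.021]
wrist_force: [-0.8, 3.8, 0.0]
width: 0.003
```

```bash
python3 m.py 17
```

```text
t27.75 pos [ 0.6448 -0.0498  0.2354] yaw 0.0876 F [-0.15  4.15  0.45] w 0.002 tilt [-0.0428  0.0582] q6 -0.24
17 tray y [-0.0998 -0.067  -0.0255] 1280
17 lip y [-0.0985 -0.0681 -0.0197] 601
```

The stop is firm: 4 N with only 0.3 mm of movement. Backing away.

Request:
servo_tool([
  [255,[0.002,0,0],0],
  [255,[0.006,0,0],0],
  [255,[0.012,0,0],0],
  [255,[0.015,0,0],0],
  [255,[0.015,0,-0.005],0],
  [255,[0.01,0,-0.02],0],
  [255,[0,0,-0.025],0],
  [255,[0,0,-0.025],0],
])

```text
time: 28.42
tool_pos: [0.6382, 0.0111, 0.3085]
tcp_rot: [-2.071, -2.258, -0.0]
wrist_force: [0.0, 0.1, 0.6]
width: -0.002
```

Request:
servo_tool([
  [255,[0.02,0,-0.01],0],
  [255,[0.025,0,0],0],
  [255,[0.025,0,0],0],
  [255,[0.025,0,0],0],
  [255,[0.02,0,0],0],
  [255,[0.01,0,0],0],
  [255,[0,0,0],0],
  [255,[0,0,0],0],
])

```text
time: 29.08
tool_pos: [0.6289, 0.1505, 0.3413]
tcp_rot: [-2.072, -2.278, -0.021]
wrist_force: [0.9, -0.1, 0.5]
width: 0.0
```

```bash
python3 m.py 18; python3 - <<'E'
from h import *
c=cap("top");np.savez("pics/top18.npz",**c);save(c,"t18c.png",(290,120,390,190),7)
P=cloud(c);g=c["pixels"].max(2)
m=(c["depth"]>0)&(g<70)&(P[...,2]>.222)&(P[...,2]<.27)&(abs(P[...,0]-.64)<.05)&(P[...,1]>-.2)&(P[...,1]<.03)
q=P[m];print(len(q),cv2.minAreaRect(q[:,:2].astype(np.float32)),q.mean(0));save(c,"top18.png")
E
```

```text
t29.13 pos [0.6289 0.1502 0.3413] yaw 0.0946 F [ 0.26 -0.25  0.31] w 0.002 tilt [-0.0368  0.0523] q6 0.06
18 tray y [-0.0998 -0.0675 -0.0257] 1270
18 lip y [-0.0988 -0.0688 -0.0221] 602
111 ((0.6434812545776367, -0.074457548558712), (0.01405231561511755, 0.029256070032715797), 3.860318183898926) [ 0.64229015 -0.07395909  0.23197144]
```

View pics/s18c.png

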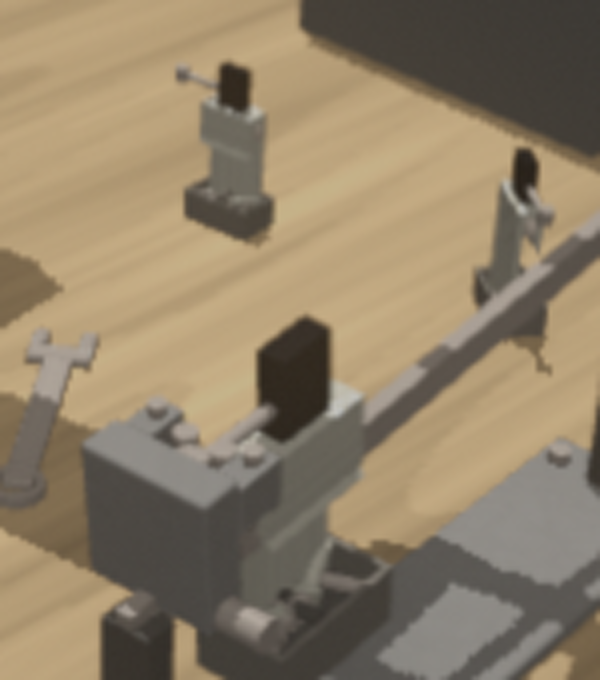

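View pics/t18c.png

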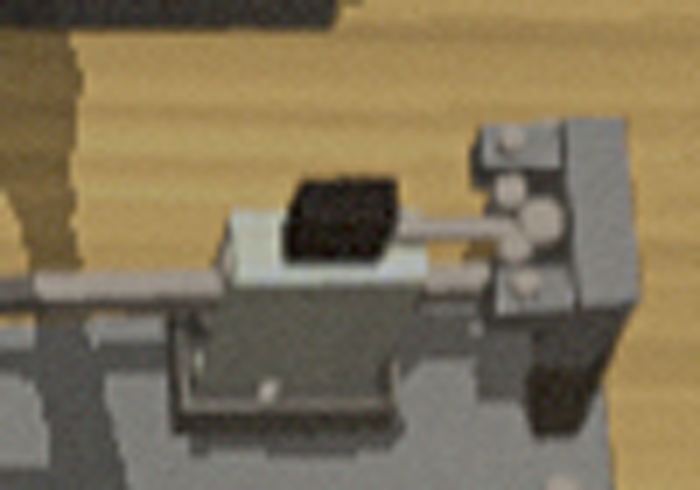

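View pics/top18.png

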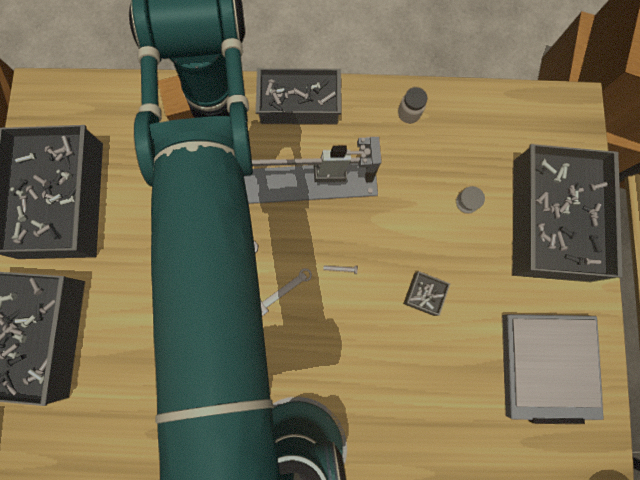

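The nose (crop pixel 540,218) is past both closed pins, at (510,190) and (513,245), and rests against the stop block. The carrier has moved about 17 mm from its waiting place, and the arm is clear. Handing in.

```bash
python3 -c "
from workcell import bot
print(bot.finish_job())"
```

```text
the job is handed in; nothing more can be done
None
```

The job is handed in. My last checks show the carrier home at the stop, but no verdict is reported, so I can't confirm the pass.

- **Hanging:** I picked up the largest carrier (handle top at 160 mm). I felt for the rail's side with the cheek and for its top with the uphill roller. The most I read on the rail was about 11 N, estimated from the wrist force. I eased the grip until the carrier pitched onto the slope, then let go about 110 mm up from the middle.
- **Rolling:** It rolled down by itself at roughly 0.1 m/s. It stopped with the nose at the pins, and two pictures in a row showed it at rest.
- **Pushing home:** I pushed from behind the handle with about 7 N until the nose snapped through. A final press met a rigid stop, at 4 N with only 0.3 mm of movement. I then backed away.
- **Last checks:**
    - The carrier had moved about 17 mm from its waiting place, which matches the given distance.
    - The nose was behind both closed pins, the carrier did not shift after I backed off, and the wrist force was near zero.
    - The bystanders in view looked undisturbed. The arm mostly hid the nut in the last top view, and I did not measure how far any of them moved.
- **Disagreements:** The tool's tilt drifted by up to about 0.07 rad during the job and could not be corrected with these moves. The camera views of the rail differed by 2 to 3 mm until I felt for it. Forces were only read at the end of each call, so brief peaks were not seen.

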